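Fit the ball bearings on their stub axles

ROBOT

A 6-joint arm with a two-finger parallel gripper is mounted at the origin on a cart in front of the work surface, level with it; the furniture and walls round the work are solid. World frame = base frame: x ahead of the robot, y to its left, z up, the work surface at z = 0. Lengths are in m, angles in rad, forces in N, time in s.
With the tool pointing down it reaches from about 0.3 to 0.875 m from the base axis. Payload 6.4 kg.
Tool frame: the origin (TCP) lies at the very end of the fingers, on their centre line; the grasp point (between the pads) lies 19 mm behind it; z points along the fingers, y is the line along which they close (so a half turn about z gives the same grasp; the last joint's range is limited). The gripper opens to 88 mm and grips with 3 to 60 N. Pads are 18 mm wide; open, the fingers measure 123 mm over their backs; the gripper's body (75 mm by 187 mm) begins 45 mm behind the grasp point.
Start: joints at [-1.334, 0.181, 1.607, -0, 1.354, -0.206], TCP at [0.246, -0.52, 0.215] pointing down, gripper open.
Joint ranges: [-2.99, 2.99], [-0.89, 2.07], [0.3, 2.58], [-1.14, 4.28], [0, 2.63], [-3.12, 3.12]. Speed limits (rad/s): [2.57, 2.57, 3.01, 3.14, 3.14, 3.14].

INTERFACE

Orientations are given as a unit quaternion [x, y, z, w].
In Python, from station import env gives the robot as it stands. The module is installed in compiled form; this text tells all that it offers.
- The arm moves only by the tool send_rows, never from a script. Its argument "plan" is text: rows parted by semicolons, each of 5 numbers parted by spaces: the shift along the world's x, y, z in m, then the turn about the world's z in rad, then the closure, from 0 (fully open) to 1 (shut). A call has exactly 5 rows; each row is the pose to reach, as a shift and turn from the pose commanded when the call began; what a row does not reach only later rows make up. A row lasts 1/12 s, in which the tool goes at most 41.7 mm and 7.16 degrees, less where a joint would pass 70% of its speed; a pose out of reach is approached as far as the arm can. A call with a gripper value outside its range is refused whole. The fingers move at their own pace and stop on an object; "grip_force" is the grip in N (left out, the last holds). Time passes only in rows, so rows that repeat a pose let the fingers close, or fill a call up. It gives the time, the measured TCP pose, the force, the opening and the grip force at its end, in the units of the state.
- env.get_obs(): the state, without advancing time (a new reading comes with each control period).
- env.capture(name): name is "scene" or "top"; returns the picture (384x512x3 uint8, red, green, blue); there is no depth.
- env.get_calibration(name): a dict with "vfov" (degrees; the focal length in pixels is half the picture's height over the tangent of half this angle, whatever the lens; pixels are square), "cx", "cy" (the principal point, pixels), "R" (3x3) and "t" (3): a world point X has camera coordinates R X + t. Camera axes: x right, y down, z forward; pixel columns grow to the right and rows downward; lengths in m; the calibration is good to about 2 mm. A picture is of the moment at which its call begins. get_calibration takes no time and is no camera call.
- env.sign_off(): hands the job in; it is judged then, once.
Trained networks look in the newest picture that a camera, given by its name, has taken for a name from the list of things; names that differ only in an ending like _2 or _b are one class to them, and where a whole thing is asked for, a point or a joint stands for the part that bears it (a point fixed in the world has none). Each returns a list of dicts, best first, with "score" (0 to 1); they miss things now and then, are a little off and sometimes report something else, mostly with a low value. They report only what shows in the picture. A call takes as long as a camera call. They do not tell look-alikes from the thing itself.
- env.recognise(name, camera): "extent" ([left, top, right, bottom] in pixels, round what is visible of it).
- env.place_of(name, camera): "xy" ([column, row] in pixels: a listed point, or the origin of a listed thing).
The state is a dict: "clock": time; "qpos": joint angles; "qvel": joint speeds; "joint_efforts": joint torques, N m; "position": TCP position; "ee_rot": TCP orientation; "force": force on the tool from outside, world axes, zero at the start; "ft_torque": the same for the moment, N m; "opening": opening from 0.0 (shut) to 1.0 (fully open); "grasp_force": force on a finger pad.
Only numpy, scipy, OpenCV 4.12 (cv2) and the standard library are available. Lean on these libraries where they do the work, as an engineer would, in place of code of your own. Each camera call takes 0.05 s, during which the arm holds its last target. There are 200 camera calls.

TASK

Pick the four ball bearings out of the things on the bench and fit each one onto the flanged stub axle that suits its bore, down flat against its shoulder: the 52 mm bearing on the plain axle with the thicker spindle, the 35 mm one on the axle with the thin spindle. The stepped axle takes two, first the 62 mm bearing on its lower journal, then the 42 mm bearing above it on its upper one. Leave the plain spacer ring lying where it is.

Things in the scene. Friction and masses are not known exactly. Their poses are not given: they have to be found in the camera images.
- bearing_62: sealed ball bearing lying flat: bright steel outer and inner race with a dark seal band between them; outside diameter 62 mm, bore 35 mm, height 14 mm; loose. Origin: centre of the underside, z up along the bore. Belongs on the lower journal of the stepped axle
- bearing_52: sealed ball bearing lying flat: bright steel outer and inner race with a dark seal band between them; outside diameter 52 mm, bore 25 mm, height 15 mm; loose. Origin: centre of the underside, z up along the bore. Belongs on the medium axle
- bearing_42: sealed ball bearing lying flat: bright steel outer and inner race with a dark seal band between them; outside diameter 42 mm, bore 20 mm, height 12 mm; loose. Origin: centre of the underside, z up along the bore. Belongs on the upper journal of the stepped axle
- bearing_35: sealed ball bearing lying flat: bright steel outer and inner race with a dark seal band between them; outside diameter 35 mm, bore 17 mm, height 10 mm; loose. Origin: centre of the underside, z up along the bore. Belongs on the slim axle
- spacer: plain turned steel spacer ring without races or seal, lying flat, outside diameter 47 mm, bore 31 mm, height 18 mm; loose, not part of the job. Origin: centre of the underside, z up. Also keep clear of the open carton behind (its front flap reaches forward to x = 0.60, 0.29 m up) and of the upright lid of the tool case at the left (y over 0.32)
- axle_stepped: largest stub axle, fixed: dark plate 84 x 84 x 8 mm, spindle up. Diameter to height over bench, mm: collar 43 to 14 (lower shoulder); journal 32 to 24, tapering to 24 at 31 (flat step: upper shoulder); journal 17.5 to 40, tapering to 10 at 45; thread 10 to the tip at 56. Seated undersides: 62 mm bearing 14 mm up; 42 mm one 31 mm, barring the lower journal. Origin: plate underside, on axis, z up
- axle_medium: stub axle with one thicker journal, fixed: dark plate 76 x 76 x 8 mm, spindle up. Diameter to height over bench, mm: collar 31 to 14 (the shoulder); journal 21 to 26, tapering to 10 at 34; thread 10 to the tip at 46. Seated, the 52 mm bearing's underside is 14 mm up. Origin: plate underside, on axis, z up
- axle_slim: smallest stub axle, one thin journal, fixed: dark plate 66 x 66 x 8 mm, spindle up. Diameter to height over bench, mm: collar 23 to 14 (the shoulder); journal 14.5 to 21, tapering to 8 at 27; thread 8 to the tip at 39. Seated, the 35 mm bearing's underside is 14 mm up. Origin: plate underside, on axis, z up
Things that resemble listed ones, but are neither listed nor needed, are in the scene too. Leave any blue look-alike of the bearing_35 alone.

How it is judged:
By the outcome, as a careful person would: the job done as asked, in the order asked, and still so for the second after the job is handed in, with the robot touching nothing.
It also fails if it takes over 99 s, if anything falls off the work surface, if the arm or the gripper's body presses on something with over 40 N, if the wrist force passes 120 N, or if a joint passes its speed limit or range.

## Working session

There is one attempt and no reset: what is moved stays moved. The work goes in short steps, Python scripts to look and compute and a tool call to move; the robot and the scene stay as the last step left them, time stands still between calls to the robot, and variables do not carry over. Pictures are saved under pics/ and viewed, at most 14 in all, crops included, and the job is handed in when it is done.

Besides the shell and the picture viewer there is one more tool, called after "Call:" by a JSON object that holds its "method" and its "body", one argument or row to a line. send_rows: Moves the arm, as the interface text tells. Its arguments: {"type":"object","properties":{"plan":{"type":"string"},"grip_force":{"type":"number"}},"required":["plan"]}

```bash
mkdir -p pics; cat > h.py <<'E'
import numpy as np, cv2
from station import env
def K(n):
    c=env.get_calibration(n); f=192/np.tan(np.radians(c["vfov"])/2); return c,f
def w(n,uv,z):
    c,f=K(n); R=np.array(c["R"]);t=np.array(c["t"])
    d=R.T@np.array([(uv[0]-c["cx"])/f,(uv[1]-c["cy"])/f,1]); o=-R.T@t
    return (o+d*(z-o[2])/d[2])[:2]
def p(n,X):
    c,f=K(n); q=np.array(c["R"])@np.array(X)+np.array(c["t"]); return f*q[0]/q[2]+c["cx"],f*q[1]/q[2]+c["cy"]
def save(n,name,crop=None,s=1):
    im=env.capture(n)[:,:,::-1]
    if crop: l,t,r,b=crop; im=im[t:b,l:r]
    cv2.imwrite(f"pics/{name}.png",cv2.resize(im,None,fx=s,fy=s,interpolation=cv2.INTER_CUBIC))
E
python3 - <<'E'
from h import *
np.set_printoptions(precision=4,suppress=True)
for n in ["scene","top"]:
    save(n,n+"0",None,1.5)
    print(n,env.get_calibration(n))
    for o in ["bearing_62","bearing_52","bearing_42","bearing_35","spacer","axle_stepped","axle_medium","axle_slim"]:
        for r in env.place_of(o,n)[:4]: print(n,o,round(r["score"],2),np.round(r["xy"],1),w(n,r["xy"],0))
print(env.get_obs())
E
```

```text
scene {'vfov': 55.12681767611819, 'cx': 256.05848874561025, 'cy': 195.24451286853557, 'R': array([[-0.9064, -0.422 , -0.0207],
       [-0.2815,  0.6399, -0.7151],
       [ 0.315 , -0.6423, -0.6988]]), 't': array([0.4098, 0.1752, 0.7034])}
scene bearing_62 0.86 [247.9 162.5] [ 0.554  -0.1671]
scene bearing_62 0.8 [235.2 297.5] [0.4002 0.2054]
scene bearing_62 0.68 [284.3 185.4] [ 0.4314 -0.1224]
scene bearing_62 0.62 [233.5 179.3] [ 0.5583 -0.0917]
scene bearing_52 0.86 [247.9 162.5] [ 0.554  -0.1671]
scene bearing_52 0.8 [235.2 297.5] [0.4002 0.2054]
scene bearing_52 0.68 [284.3 185.4] [ 0.4314 -0.1224]
scene bearing_52 0.62 [233.5 179.3] [ 0.5583 -0.0917]
scene bearing_42 0.86 [247.9 162.5] [ 0.554  -0.1671]
scene bearing_42 0.8 [235.2 297.5] [0.4002 0.2054]
scene bearing_42 0.68 [284.3 185.4] [ 0.4314 -0.1224]
scene bearing_42 0.62 [233.5 179.3] [ 0.5583 -0.0917]
scene bearing_35 0.86 [247.9 162.5] [ 0.554  -0.1671]
scene bearing_35 0.8 [235.2 297.5] [0.4002 0.2054]
scene bearing_35 0.68 [284.3 185.4] [ 0.4314 -0.1224]
scene bearing_35 0.62 [233.5 179.3] [ 0.5583 -0.0917]
scene spa
[... 1415 characters left out ...]
]
top axle_stepped 0.34 [240.7 211.5] [ 0.4604 -0.019 ]
top axle_medium 0.58 [240.5 213.8] [ 0.4552 -0.0186]
top axle_medium 0.17 [353.7 232.2] [ 0.4154 -0.2744]
top axle_slim 0.63 [140.4 171.4] [0.5495 0.2086]
{'clock': 0.9, 'qpos': array([-1.3343,  0.1808,  1.607 , -0.    ,  1.3538, -0.2063]), 'qvel': array([ 0.0012, -0.0006, -0.0001,  0.0004,  0.0013, -0.0001]), 'joint_efforts': array([ -0.0013, -43.3829, -34.2176,   0.0702,   0.0307,  -0.    ]), 'position': array([ 0.2464, -0.5196,  0.2149]), 'ee_rot': array([ 0.9756,  0.2196, -0.    , -0.    ]), 'force': array([-0.1222, -0.6611, -0.162 ]), 'ft_torque': array([ 0.0137,  0.0451, -0.0052]), 'grasp_force': 0.0, 'opening': 1.000163961039517}
```

View pics/top0.png

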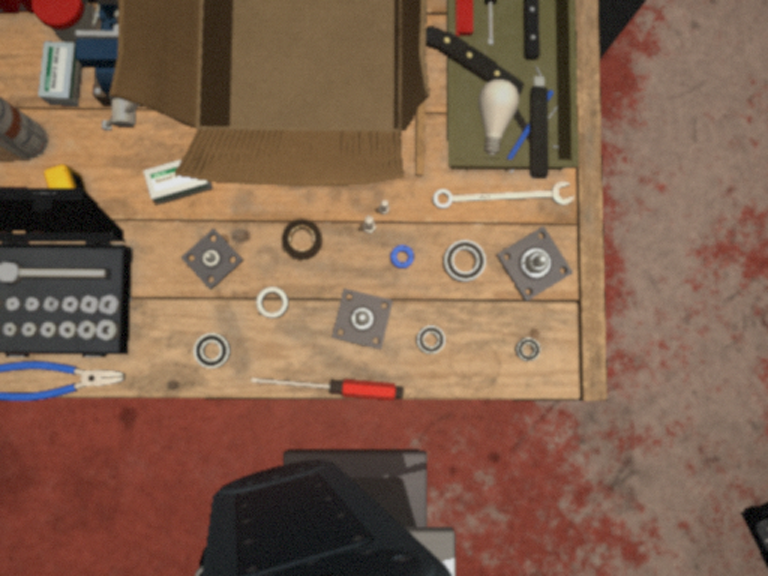

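View pics/scene0.png

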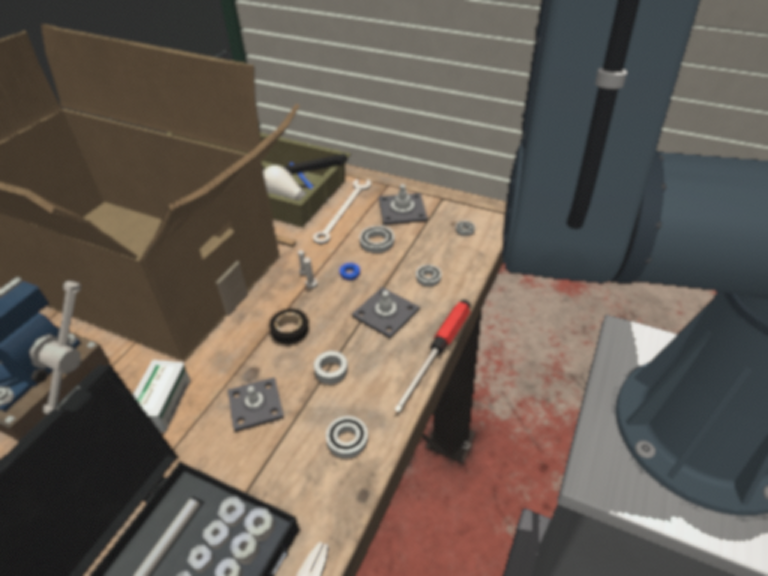

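The top view shows, in the 1.5x picture:
- Bearing 62 at (465,260), 52 at (211,350), 42 at (431,339) and 35 at (527,348).
- Spacer at (272,302).
- Blue look-alike at (402,257) and a black ring at (302,239), both to leave alone.
- Axles: stepped (536,263), medium (362,318), slim (211,258).

Next I refine these with projected edges in both cameras.

```bash
cat >> h.py <<'E'
def grad(n):
    g=cv2.GaussianBlur(cv2.cvtColor(env.capture(n),cv2.COLOR_RGB2GRAY).astype(np.float32),(0,0),0.8)
    return np.hypot(cv2.Sobel(g,cv2.CV_32F,1,0),cv2.Sobel(g,cv2.CV_32F,0,1))
def proj(n,P):
    c,f=K(n); q=np.asarray(P)@np.array(c["R"]).T+np.array(c["t"])
    return np.stack([f*q[:,0]/q[:,2]+c["cx"],f*q[:,1]/q[:,2]+c["cy"]],1).astype(np.float32)
A=np.linspace(0,2*np.pi,120,endpoint=False)
circ=lambda d,z:np.stack([d/2*np.cos(A),d/2*np.sin(A),0*A+z],1)
def square(s,z,yaw):
    u=np.linspace(-.5,.5,40)*s; e=0*u+s/2
    P=np.concatenate([np.stack([u,e],1),np.stack([u,-e],1),np.stack([e,u],1),np.stack([-e,u],1)])
    c,s_=np.cos(yaw),np.sin(yaw); P=P@np.array([[c,s_],[-s_,c]])
    return np.c_[P,0*P[:,0]+z]
def fit(n,g,P,x0,r=.010,st=.0005):
    best=(-1,)
    for dx in np.arange(-r,r+1e-9,st):
        for dy in np.arange(-r,r+1e-9,st):
            uv=proj(n,P+[x0[0]+dx,x0[1]+dy,0])
            v=cv2.remap(g,uv[:,0],uv[:,1],cv2.INTER_LINEAR).mean()
            if v>best[0]: best=(v,x0[0]+dx,x0[1]+dy)
    return best
E
python3 - <<'E'
from h import *
B={"62":(62,35,14,.547,-.174),"52":(52,25,15,.398,.203),"42":(42,20,12,.4275,-.119),"35":(35,17,10,.413,-.273)}
X={"st":(84,43,.5456,-.275),"me":(76,31,.456,-.022),"sl":(66,23,.549,.204)}
for n in ["top","scene"]:
    g=grad(n)
    for k,(D,d,h,x,y) in B.items():
        print(n,k,np.round(fit(n,g,circ(D*1e-3,h*1e-3),(x,y)),4),np.round(fit(n,g,np.r_[circ(D*1e-3,h*1e-3),circ(d*1e-3,h*1e-3)],(x,y)),4))
    for k,(s,c,x,y) in X.items():
        r=max((fit(n,g,square(s*1e-3,.008,a),(x,y),.01,.001)+(a,) for a in np.radians(np.arange(0,90,3))))
        a=r[3]; r=fit(n,g,square(s*1e-3,.008,a),r[1:3],.002,.0005); print(n,k,np.round(r,4),round(np.degrees(a)),np.round(fit(n,g,circ(c*1e-3,.014),r[1:3],.005),4))
# carton right edge of flap at z=.29
for uv in [(405/1.5,178/1.5),(425/1.5,95/1.5),(185/1.5,178/1.5)]: print(w("top",uv,.29))
E
```

```text
Traceback (most recent call last):
  File "h.py", line 32, in fit
    uv=proj(n,P+[x0[0]+dx,x0[1]+dy,0])
  File "h.py", line 19, in proj
    c,f=K(n); q=np.asarray(P)@np.array(c["R"]).T+np.array(c["t"])
        ~^^^
  File "h.py", line 4, in K
    c=env.get_calibration(n); f=192/np.tan(np.radians(c["vfov"])/2); return c,f
ValueError: time passes only in moves, steps and waits
```

```bash
sed -i 's/^def K(n):/import functools\n@functools.lru_cache(None)\ndef K(n):/' h.py
cat > m.py <<'E'
from h import *
B={"62":(62,35,14,.547,-.174),"52":(52,25,15,.398,.203),"42":(42,20,12,.4275,-.119),"35":(35,17,10,.413,-.273)}
X={"st":(84,43,.5456,-.275),"me":(76,31,.456,-.022),"sl":(66,23,.549,.204)}
for n in ["top","scene"]:
    g=grad(n)
    for k,(D,d,h,x,y) in B.items():
        print(n,k,np.round(fit(n,g,circ(D*1e-3,h*1e-3),(x,y)),4),np.round(fit(n,g,np.r_[circ(D*1e-3,h*1e-3),circ(d*1e-3,h*1e-3)],(x,y)),4))
    for k,(s,c,x,y) in X.items():
        r=max((fit(n,g,square(s*1e-3,.008,a),(x,y),.01,.001)+(a,) for a in np.radians(np.arange(0,90,3))))
        a=r[3]; r=fit(n,g,square(s*1e-3,.008,a),r[1:3],.002,.0005); print(n,k,np.round(r,4),round(np.degrees(a)),np.round(fit(n,g,circ(c*1e-3,.014),r[1:3],.005),4))
for uv in [(405/1.5,178/1.5),(425/1.5,95/1.5),(185/1.5,178/1.5)]: print(w("top",uv,.29))
E
python3 m.py
```

```text
top 62 [107.3637   0.5445  -0.169 ] [115.2741   0.5445  -0.1695]
top 52 [102.9415   0.407    0.198 ] [113.8875   0.4075   0.1975]
top 42 [85.7929  0.426  -0.1195] [91.6457  0.4275 -0.119 ]
top 35 [98.3324  0.4145 -0.2655] [95.092   0.4145 -0.2655]
top st [94.406   0.5431 -0.277 ] 30 [185.9248   0.5441  -0.28  ]
top me [ 9.28649e+01  4.58000e-01 -1.95000e-02] 78 [ 1.913638e+02  4.585000e-01 -2.000000e-02]
top sl [113.552    0.5465   0.2045] 42 [196.7387   0.547    0.206 ]
scene 62 [92.2266  0.542  -0.164 ] [83.034  0.541 -0.182]
scene 52 [125.8567   0.4065   0.209 ] [136.259   0.408   0.202]
scene 42 [104.8913   0.425   -0.112 ] [87.4392  0.425  -0.1115]
scene 35 [105.4521   0.413   -0.263 ] [77.2492  0.4135 -0.274 ]
scene st [134.4226   0.5411  -0.272 ] 30 [98.5194  0.5446 -0.277 ]
scene me [ 1.437544e+02  4.580000e-01 -1.600000e-02] 78 [ 1.216859e+02  4.595000e-01 -2.000000e-02]
scene sl [135.0446   0.545    0.2085] 42 [136.6916   0.548    0.205 ]
[ 0.60140002 -0.06966839]
[ 0.69750396 -0.09205492]
[0.59864221 0.17554859]
```

```bash
python3 - <<'E'
from h import *
im=env.capture("top")[:,:,::-1].copy()
S=4;l,t,r,b=90,150,375,255
o=cv2.resize(im[t:b,l:r],None,fx=2.8,fy=2.8,interpolation=cv2.INTER_CUBIC)
o2=o.copy()
fits=[(62,14,.5445,-.169),(52,15,.407,.198),(42,12,.426,-.1195),(35,10,.4145,-.2655),(43,14,.5441,-.28),(31,14,.4585,-.02),(23,14,.547,.206)]
for D,h,x,y in fits:
    P=proj("top",circ(D*1e-3,h*1e-3)+[x,y,0]); P=(P-[l,t]+.5)*2.8
    cv2.polylines(o2,[P.astype(np.int32)],True,(0,0,255),1)
cv2.imwrite("pics/ov.png",np.r_[o,o2])
E
```

```text
(no output)
```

View pics/ov.png

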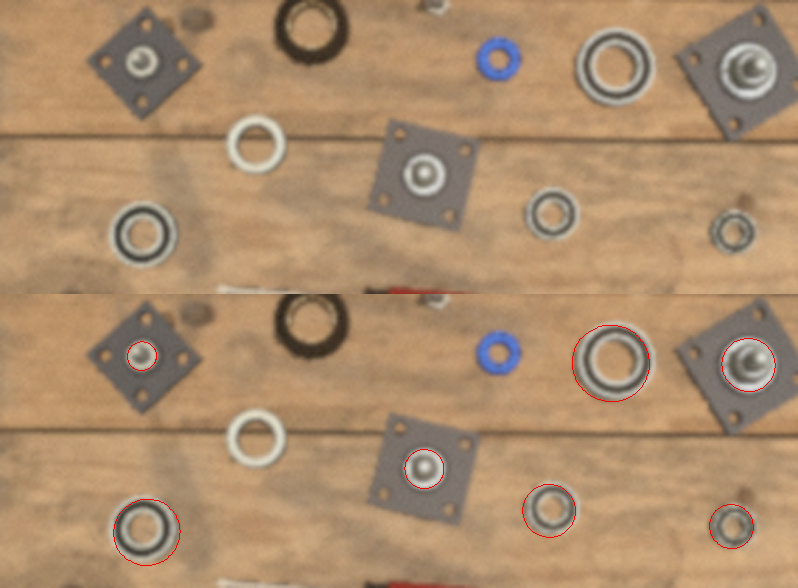

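Axle collars fit well: stepped (.544,-.280), medium (.4585,-.020), slim (.547,.206). The bearing fits locked onto the seal edges, so I'll refit the bearings by radial symmetry.

```bash
cat >> h.py <<'E'
def sym(n,g,D,d,h,x0,r=.010,st=.0005):
    R=np.linspace(d/2-.001,D/2+.003,14); P=np.concatenate([circ(2*q,h) for q in R]); best=(1e9,)
    for dx in np.arange(-r,r+1e-9,st):
        for dy in np.arange(-r,r+1e-9,st):
            uv=proj(n,P+[x0[0]+dx,x0[1]+dy,0])
            v=cv2.remap(g,uv[:,0],uv[:,1],cv2.INTER_LINEAR).reshape(len(R),-1)
            s=v.std(1).mean()
            if s<best[0]: best=(s,x0[0]+dx,x0[1]+dy)
    return best
def gray(n): return cv2.cvtColor(env.capture(n),cv2.COLOR_RGB2GRAY).astype(np.float32)
E
python3 - <<'E'
from h import *
B={"62":(62,35,14,.547,-.174),"52":(52,25,15,.398,.203),"42":(42,20,12,.4275,-.119),"35":(35,17,10,.413,-.273)}
for n in ["top","scene"]:
    g=gray(n)
    for k,(D,d,h,x,y) in B.items(): print(n,k,np.round(sym(n,g,D*1e-3,d*1e-3,h*1e-3,(x,y)),4))
E
```

```text
top 62 [ 9.7369  0.547  -0.1735]
top 52 [17.8197  0.408   0.202 ]
top 42 [ 8.9526  0.428  -0.1225]
top 35 [12.1363  0.4145 -0.268 ]
scene 62 [12.6275  0.548  -0.174 ]
scene 52 [23.6265  0.4055  0.213 ]
scene 42 [10.9838  0.4255 -0.112 ]
scene 35 [ 8.4972  0.416  -0.263 ]
```

Call:
{"method": "send_rows", "body": {
  "plan": "0.025 0.029 0 0.05 0; 0.05 0.058 0 0.1 0.1; 0.075 0.087 0 0.15 0.2; 0.1 0.116 0 0.2 0.2; 0.125 0.145 0 0.25 0.2",
  "grip_force": 25
}}

```text
clock: 1.62
position: [0.3722, -0.3732, 0.215]
ee_rot: [0.94, 0.34, 0.0, 0.0]
force: [-0.3, 0.1, 1.1]
opening: 0.801
grasp_force: 0.0
```

Call:
{"method": "send_rows", "body": {
  "plan": "0.025 0.029 -0.01 0.02 0.2; 0.05 0.058 -0.02 0.04 0.2; 0.075 0.087 -0.03 0.06 0.2; 0.1 0.116 -0.04 0.08 0.2; 0.125 0.145 -0.06 0.1 0.2"
}}

```text
clock: 2.03
position: [0.4978, -0.2297, 0.1571]
ee_rot: [0.922, 0.387, 0.001, 0.002]
force: [0.3, -1.5, 0.4]
opening: 0.8
grasp_force: 0.0
```

Call:
{"method": "send_rows", "body": {
  "plan": "0.025 0.028 -0.015 0 0.2; 0.05 0.056 -0.03 0 0.2; 0.0505 0.056 -0.06 0 0.2; 0.0505 0.056 -0.09 0 0.2; 0.0505 0.056 -0.105 0 0.2"
}}

```text
clock: 2.45
position: [0.5446, -0.1725, 0.0471]
ee_rot: [0.922, 0.387, -0.001, -0.002]
force: [-0.1, -1.0, 0.2]
opening: 0.8
grasp_force: 0.0
```

Call:
{"method": "send_rows", "body": {
  "plan": "0 0 -0.015 0 0.2; 0 0 -0.03 0 0.2; 0 0 -0.04 0 0.2; 0 0 -0.046 0 0.2; 0 0 -0.046 0 0.2"
}}

```text
clock: 2.87
position: [0.5452, -0.1742, 0.0034]
ee_rot: [0.922, 0.386, -0.001, -0.001]
force: [-0.6, -0.4, -0.5]
opening: 0.802
grasp_force: 0.0
```

Call:
{"method": "send_rows", "body": {
  "plan": "0 0 0 0 0.5; 0 0 0 0 0.5; 0 0 0 0 0.5; 0 0 0 0 0.5; 0 0 0 0 0.5"
}}

```text
clock: 3.28
position: [0.5464, -0.1748, 0.0053]
ee_rot: [0.922, 0.386, 0.0, 0.0]
force: [1.0, 0.2, 0.2]
opening: 0.501
grasp_force: 0.0
```

```bash
python3 -c "
from h import *
save('scene','s1',(180,90,400,250),3.5)
print(env.get_obs())"
```

```text
{'clock': 3.3333, 'qpos': array([-5.16458362e-01,  4.50760950e-01,  1.73708167e+00,  9.33055202e-06,
        9.52920713e-01,  2.61599694e-01]), 'qvel': array([-1.18249199e-04,  1.85201920e-03,  1.83302729e-03, -5.02371799e-04,
       -5.32165254e-05,  1.03421182e-04]), 'joint_efforts': array([-7.48847960e-03, -4.84502900e+01, -2.62480348e+01,  6.33462751e-02,
       -1.00614829e-02,  6.78954416e-05]), 'position': array([ 0.54628816, -0.17474827,  0.00511939]), 'ee_rot': array([9.22469808e-01, 3.86069010e-01, 2.56578915e-04, 3.25767859e-04]), 'force': array([ 0.4266296 , -0.32289451, -0.32684183]), 'ft_torque': array([-0.04843318,  0.01230951, -0.06943929]), 'grasp_force': 0.0, 'opening': 0.49683261876212637}
```

View pics/s1.png

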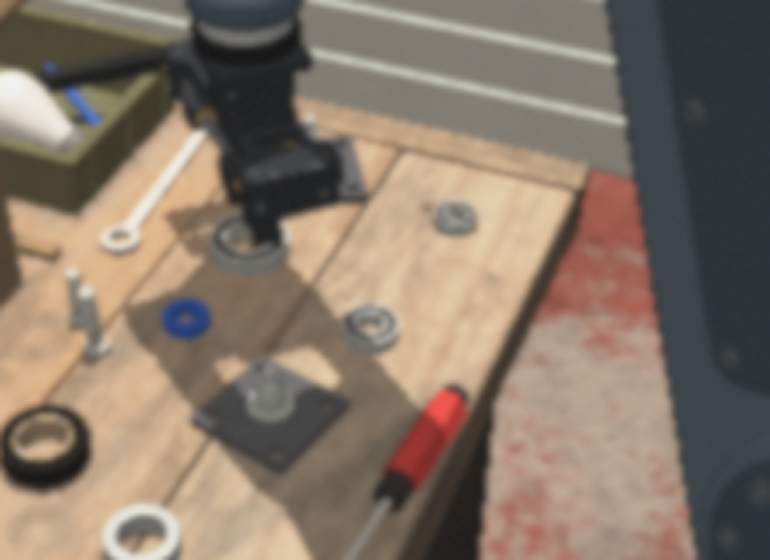

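The bearing still lies at crop (249,243) and the finger stands at its near right rim. The opening may not be linear, so I'll close fully and see where it stops.

Call:
{"method": "send_rows", "body": {
  "plan": "0 0 0 0 0.7; 0 0 0 0 0.9; 0 0 0 0 1; 0 0 0 0 1; 0 0 0 0 1"
}}

```text
clock: 3.75
position: [0.546, -0.1746, 0.0046]
ee_rot: [0.922, 0.386, -0.0, -0.0]
force: [0.0, 0.4, 0.1]
opening: 0.15
grasp_force: 0.0
```

```bash
python3 -c "
from h import *
im=env.capture('scene')[105:185,215:315,::-1]
im=cv2.convertScaleAbs(im,alpha=1.8)
a=cv2.resize(im,None,fx=7,fy=7,interpolation=cv2.INTER_CUBIC)
cv2.imwrite('pics/s2.png',a)
print(env.get_obs()['opening'],p('scene',(.546,-.1746,.0046)),p('scene',(.547,-.1735,.014)))"
```

```text
0.09517284204560741 (np.float64(251.76884282322627), np.float64(160.28411126527124)) (np.float64(251.14921455941627), np.float64(157.66431581271786))
```

View pics/s2.png

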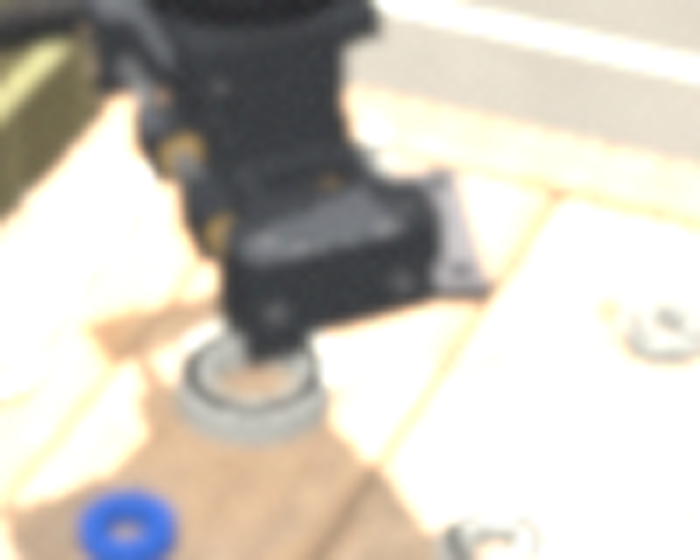

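Call:
{"method": "send_rows", "body": {
  "plan": "0 0 0.02 0 1; 0 0 0.05 0 1; 0 0 0.08 0 1; 0 0 0.08 0 1; 0 0 0.08 0 1"
}}

```text
clock: 4.22
position: [0.5475, -0.1754, 0.0867]
ee_rot: [0.922, 0.386, 0.001, 0.002]
force: [-0.1, -1.0, 0.7]
opening: 0.006
grasp_force: 0.0
```

```bash
python3 -c "
from h import *
im=env.capture('scene')[85:185,215:315,::-1]
im=cv2.convertScaleAbs(im,alpha=1.6)
a=cv2.resize(im,None,fx=6,fy=6,interpolation=cv2.INTER_CUBIC)
o=env.get_obs()
u,v=p('scene',o['position']); cv2.circle(a,(int((u-215+.5)*6),int((v-85+.5)*6)),3,(0,0,255),-1)
cv2.imwrite('pics/s3.png',a)
print(o['opening'],o['position'])"
```

```text
0.004359137365246611 [ 0.54620972 -0.17468207  0.08493399]
```

View pics/s3.png

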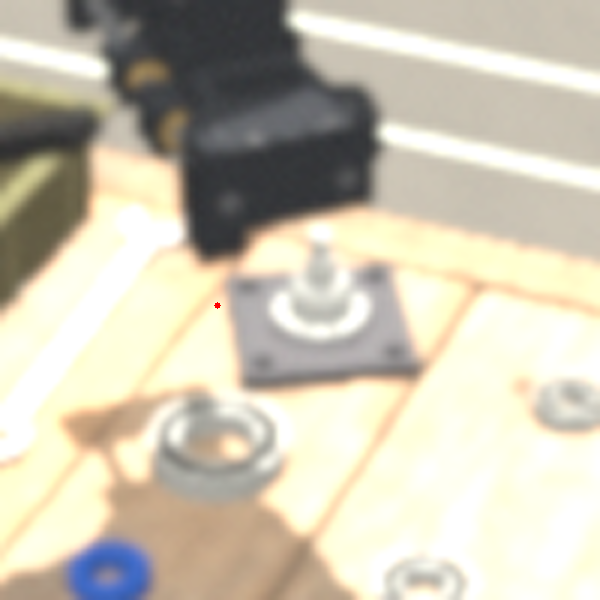

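The red reported-TCP mark at (217,305) sits about 8 image pixels below the visible fingertip at (215,255). The true finger end is therefore roughly 27-30 mm higher than reported. I'll go down in steps, watching force.

Call:
{"method": "send_rows", "body": {
  "plan": "0 0 0 0 0.6; 0 0 0 0 0.2; 0 0 -0.02 0 0.2; 0 0 -0.05 0 0.2; 0 0 -0.078 0 0.2"
}}

```text
clock: 4.68
position: [0.5458, -0.1745, 0.0051]
ee_rot: [0.922, 0.386, 0.0, 0.0]
force: [1.0, -0.1, -0.6]
opening: 0.364
grasp_force: 0.0
```

Call:
{"method": "send_rows", "body": {
  "plan": "0 0 0 0 0.2; 0 0 -0.001 0 0.2; 0 0 -0.002 0 0.2; 0 0 -0.003 0 0.2; 0 0 -0.004 0 0.2"
}}

```text
clock: 5.1
position: [0.5473, -0.1752, 0.0043]
ee_rot: [0.922, 0.386, 0.001, 0.001]
force: [0.7, 0.1, -0.3]
opening: 0.735
grasp_force: 0.0
```

Call:
{"method": "send_rows", "body": {
  "plan": "0 0 -0.001 0 0.2; 0 0 -0.002 0 0.2; 0 0 -0.003 0 0.2; 0 0 -0.004 0 0.2; 0 0 -0.005 0 0.2"
}}

```text
clock: 5.52
position: [0.546, -0.1746, -0.0023]
ee_rot: [0.922, 0.386, 0.0, 0.0]
force: [-0.5, 0.1, -0.7]
opening: 0.803
grasp_force: 0.0
```

Call:
{"method": "send_rows", "body": {
  "plan": "0 0 -0.002 0 0.2; 0 0 -0.004 0 0.2; 0 0 -0.006 0 0.2; 0 0 -0.007 0 0.2; 0 0 -0.008 0 0.2"
}}

```text
clock: 5.93
position: [0.5459, -0.1745, -0.0107]
ee_rot: [0.922, 0.386, -0.0, -0.0]
force: [-0.2, -0.7, 0.2]
opening: 0.799
grasp_force: 0.0
```

Call:
{"method": "send_rows", "body": {
  "plan": "0 0 -0.001 0 0.2; 0 0 -0.002 0 0.2; 0 0 -0.003 0 0.2; 0 0 -0.004 0 0.2; 0 0 -0.005 0 0.2"
}}

```text
clock: 6.35
position: [0.546, -0.1746, -0.0154]
ee_rot: [0.922, 0.386, 0.0, 0.0]
force: [-0.7, -0.5, -0.3]
opening: 0.8
grasp_force: 0.0
```

Call:
{"method": "send_rows", "body": {
  "plan": "0 0 -0.001 0 0.2; 0 0 -0.002 0 0.2; 0 0 -0.003 0 0.2; 0 0 -0.004 0 0.2; 0 0 -0.005 0 0.2"
}}

```text
clock: 6.77
position: [0.546, -0.1746, -0.0205]
ee_rot: [0.922, 0.386, 0.0, -0.0]
force: [-0.9, -0.6, 0.1]
opening: 0.797
grasp_force: 0.0
```

Call:
{"method": "send_rows", "body": {
  "plan": "0 0 -0.001 0 0.2; 0 0 -0.001 0 0.2; 0 0 -0.002 0 0.2; 0 0 -0.002 0 0.2; 0 0 -0.002 0 0.2"
}}

```text
clock: 7.18
position: [0.546, -0.1746, -0.0224]
ee_rot: [0.922, 0.386, -0.0, -0.0]
force: [-0.1, 0.3, 0.4]
opening: 0.8
grasp_force: 0.0
```

```bash
python3 -c "
from h import *
im=env.capture('scene')[85:185,215:315,::-1]
im=cv2.convertScaleAbs(im,alpha=1.3)
a=cv2.resize(im,None,fx=6,fy=6,interpolation=cv2.INTER_CUBIC)
o=env.get_obs()
u,v=p('scene',o['position']); cv2.circle(a,(int((u-215+.5)*6),int((v-85+.5)*6)),3,(0,0,255),-1)
cv2.imwrite('pics/s4.png',a)
print(o['opening'],o['position'])"
```

```text
0.7997241391317136 [ 0.54601579 -0.174592   -0.02237143]
```

View pics/s4.png

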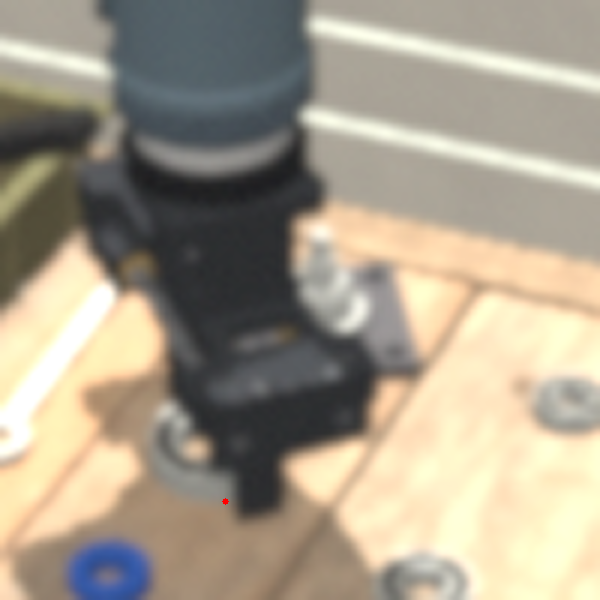

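The finger at (255,500) is now beside the ring with its end a few mm above the bench. I'll go 4 mm lower and close.

Call:
{"method": "send_rows", "body": {
  "plan": "0 0 -0.001 0 0.2; 0 0 -0.002 0 0.2; 0 0 -0.003 0 0.2; 0 0 -0.004 0 0.2; 0 0 -0.004 0 0.2"
}}

```text
clock: 7.65
position: [0.5463, -0.1747, -0.0234]
ee_rot: [0.922, 0.386, -0.0, -0.0]
force: [-11.3, 4.9, 28.3]
opening: 0.801
grasp_force: 13.8
```

Call:
{"method": "send_rows", "body": {
  "plan": "0 0 0 0 0.3; 0 0 0 0 0.4; 0 0 0 0 0.4; 0 0 0 0 0.4; 0 0 0 0 0.4"
}}

```text
clock: 8.07
position: [0.547, -0.1748, -0.0234]
ee_rot: [0.922, 0.386, 0.0, 0.0]
force: [-6.0, 4.5, 24.4]
opening: 0.695
grasp_force: 27.7
```

Bench contact at reported z = -0.0234, and the ring is gripped at 61 mm. Lift it and carry it over the stepped axle.

Call:
{"method": "send_rows", "body": {
  "plan": "0 0 0.02 0 0.4; 0 0 0.05 0 0.4; 0 -0.01 0.085 0 0.4; 0 -0.04 0.095 0 0.4; -0.002 -0.07 0.095 0 0.4"
}}

```text
clock: 8.48
position: [0.5467, -0.2458, 0.0728]
ee_rot: [0.922, 0.387, 0.002, 0.003]
force: [1.0, -0.7, -1.8]
opening: 0.694
grasp_force: 25.0
```

Call:
{"method": "send_rows", "body": {
  "plan": "0 -0.02 0 0 0.4; -0.001 -0.036 0 0 0.4; -0.001 -0.036 0 0 0.4; -0.001 -0.036 0 0 0.4; -0.001 -0.036 0 0 0.4"
}}

```text
clock: 8.9
position: [0.5425, -0.2793, 0.0678]
ee_rot: [0.922, 0.386, -0.0, -0.001]
force: [-0.2, 0.7, -1.6]
opening: 0.697
grasp_force: 25.0
```

```bash
python3 -c "
from h import *
im=env.capture('scene')[85:185,215:315,::-1]
im=cv2.convertScaleAbs(im,alpha=1.2)
a=cv2.resize(im,None,fx=6,fy=6,interpolation=cv2.INTER_CUBIC)
o=env.get_obs()
print(o['opening'],o['position'])
x,y,z=o['position']
for q,c in [(np.array([x,y,z+.0234+.014]),(0,0,255)),(np.array([.544,-.280,.014]),(0,255,0))]:
    for D in ([.062,.035] if c[2] else [.043]):
        P=(proj('scene',circ(D,0)+q)-[215,85]+.5)*6; cv2.polylines(a,[P.astype(np.int32)],True,c,1)
u,v=p('scene',(.544,-.28,.056)); cv2.circle(a,(int((u-215+.5)*6),int((v-85+.5)*6)),3,(0,255,0),-1)
cv2.imwrite('pics/s5.png',a)
"
```

```text
0.6980174087868609 [ 0.54261674 -0.27909291  0.06787226]
```

View pics/s5.png

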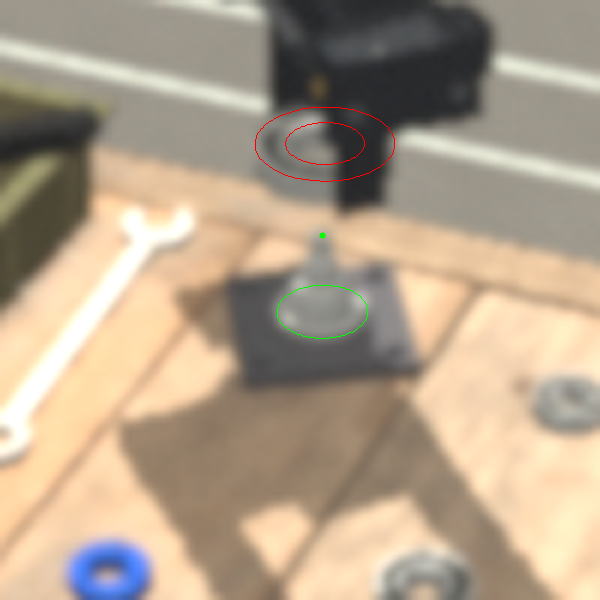

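The held ring matches its predicted outline: left edge at 257 px against 255. The axle tip sits at (320,235). After a small correction I'll lower, watching forces.

Call:
{"method": "send_rows", "body": {
  "plan": "0.0005 -0.002 -0.01 0 0.4; 0.0005 -0.002 -0.025 0 0.4; 0.0005 -0.002 -0.04 0 0.4; 0.0005 -0.002 -0.05 0 0.4; 0.0005 -0.002 -0.055 0 0.4"
}}

```text
clock: 9.37
position: [0.5424, -0.281, 0.0112]
ee_rot: [0.922, 0.386, -0.001, -0.002]
force: [0.1, 0.5, -2.0]
opening: 0.696
grasp_force: 25.0
```

Call:
{"method": "send_rows", "body": {
  "plan": "0 0 -0.002 0 0.4; 0 0 -0.004 0 0.4; 0 0 -0.006 0 0.4; 0 0 -0.008 0 0.4; 0 0 -0.01 0 0.4",
  "grip_force": 8
}}

```text
clock: 9.78
position: [0.544, -0.2829, 0.0041]
ee_rot: [0.922, 0.386, 0.0, 0.001]
force: [-0.7, 0.1, -1.7]
opening: 0.7
grasp_force: 8.0
```

Call:
{"method": "send_rows", "body": {
  "plan": "0 0 -0.002 0 0.4; 0 0 -0.004 0 0.4; 0 0 -0.005 0 0.4; 0 0 -0.006 0 0.4; 0 0 -0.007 0 0.4"
}}

```text
clock: 10.2
position: [0.5435, -0.2826, -0.0034]
ee_rot: [0.922, 0.386, 0.0, 0.0]
force: [-0.4, -1.7, -1.7]
opening: 0.703
grasp_force: 8.0
```

Call:
{"method": "send_rows", "body": {
  "plan": "0 0 -0.002 0 0.4; 0 0 -0.004 0 0.4; 0 0 -0.005 0 0.4; 0 0 -0.006 0 0.4; 0 0 -0.006 0 0.4"
}}

```text
clock: 10.62
position: [0.5435, -0.2826, -0.0093]
ee_rot: [0.922, 0.386, -0.0, -0.0]
force: [0.6, 0.1, -0.6]
opening: 0.7
grasp_force: 8.0
```

Call:
{"method": "send_rows", "body": {
  "plan": "0 0 0 0 0.35; 0 0 0 0 0.25; 0 0 0 0 0.2; 0 0 0 0 0.2; 0 0 0 0 0.2"
}}

```text
clock: 11.03
position: [0.5437, -0.2827, -0.0092]
ee_rot: [0.922, 0.386, 0.0, 0.0]
force: [0.4, 0.5, 0.1]
opening: 0.802
grasp_force: 0.0
```

Call:
{"method": "send_rows", "body": {
  "plan": "0 0 0.03 0 0.2; 0 0 0.07 0 0.3; 0 0 0.1 0 0.36; -0.02 0.03 0.1 0 0.36; -0.044 0.06 0.1 0 0.36"
}}

```text
clock: 11.45
position: [0.502, -0.2247, 0.0939]
ee_rot: [0.923, 0.385, 0.002, 0.003]
force: [-0.2, 0.6, -0.6]
opening: 0.637
grasp_force: 0.0
```

Call:
{"method": "send_rows", "body": {
  "plan": "-0.02 0.03 0 0 0.36; -0.045 0.06 0 0 0.36; -0.072 0.099 0 0 0.36; -0.072 0.099 -0.03 0 0.36; -0.072 0.099 -0.05 0 0.36"
}}

```text
clock: 11.87
position: [0.4269, -0.1218, 0.0413]
ee_rot: [0.922, 0.387, 0.001, 0.001]
force: [-0.5, -0.2, -1.0]
opening: 0.638
grasp_force: 0.0
```

```bash
python3 - <<'E'
from h import *
o=env.get_obs();print(o['position'],o['opening'])
g=gray("scene")
print(np.round(sym("scene",g,.042,.02,.012,(.428,-.12)),4))
im=env.capture("scene")[85:205,215:335,::-1]
a=cv2.resize(cv2.convertScaleAbs(im,alpha=1.2),None,fx=5,fy=5,interpolation=cv2.INTER_CUBIC)
for D,z,x,y,c in [(.042,.012,.428,-.1225,(0,0,255)),(.062,.028,.544,-.28,(0,255,0))]:
    P=(proj('scene',circ(D,z)+[x,y,0])-[215,85]+.5)*5; cv2.polylines(a,[P.astype(np.int32)],True,c,1)
u,v=p('scene',o['position']+[0,0,.0234]); cv2.circle(a,(int((u-215+.5)*5),int((v-85+.5)*5)),3,(0,0,255),-1)
cv2.imwrite('pics/s6.png',a)
E
```

```text
[ 0.42687866 -0.12183044  0.04130509] 0.6379415782953801
[11.95   0.438 -0.122]
```

View pics/s6.png

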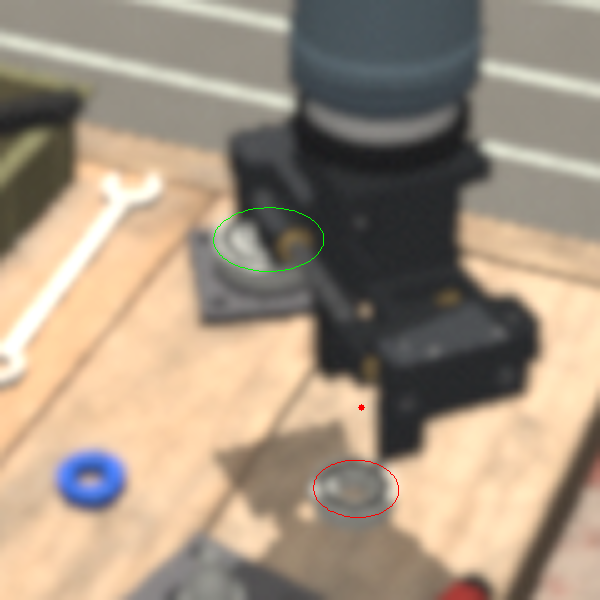

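Bearing 62 sits on the stepped axle. Bearing 42 shows at (353,490), matching the estimate. Descend and grip.

Call:
{"method": "send_rows", "body": {
  "plan": "0.0015 -0.001 -0.015 0 0.36; 0.0015 -0.001 -0.035 0 0.36; 0.0015 -0.001 -0.05 0 0.36; 0.0015 -0.001 -0.06 0 0.36; 0.0015 -0.001 -0.063 0 0.36",
  "grip_force": 25
}}

```text
clock: 12.38
position: [0.4287, -0.1247, -0.0232]
ee_rot: [0.923, 0.386, -0.001, -0.001]
force: [0.1, 0.1, -0.2]
opening: 0.642
grasp_force: 0.0
```

Call:
{"method": "send_rows", "body": {
  "plan": "0 0 0 0 0.45; 0 0 0 0 0.55; 0 0 0 0 0.65; 0 0 0 0 0.65; 0 0 0 0 0.65"
}}

```text
clock: 12.8
position: [0.4297, -0.125, -0.0216]
ee_rot: [0.922, 0.386, 0.0, 0.001]
force: [-0.5, -0.4, 2.3]
opening: 0.457
grasp_force: 25.0
```

Call:
{"method": "send_rows", "body": {
  "plan": "0 0 0.02 0 0.65; 0 0 0.055 0 0.65; 0.005 -0.007 0.09 0 0.65; 0.024 -0.034 0.09 0 0.65; 0.044 -0.061 0.09 0 0.65"
}}

```text
clock: 13.22
position: [0.4753, -0.1868, 0.0715]
ee_rot: [0.922, 0.387, 0.002, 0.003]
force: [0.5, -0.0, -0.1]
opening: 0.46
grasp_force: 25.0
```

Call:
{"method": "send_rows", "body": {
  "plan": "0.02 -0.028 0 0 0.65; 0.04 -0.055 0 0 0.65; 0.06 -0.082 0 0 0.65; 0.07 -0.096 0 0 0.65; 0.07 -0.096 0 0 0.65"
}}

```text
clock: 13.63
position: [0.5449, -0.2851, 0.0682]
ee_rot: [0.923, 0.385, 0.001, 0.002]
force: [-0.6, 0.2, -0.3]
opening: 0.462
grasp_force: 25.0
```

```bash
python3 -c "
from h import *
im=env.capture('scene')[85:165,230:310,::-1]
im=cv2.convertScaleAbs(im,alpha=1.2)
a=cv2.resize(im,None,fx=7,fy=7,interpolation=cv2.INTER_CUBIC);b=a.copy()
o=env.get_obs()
print(o['opening'],o['position'])
x,y,z=o['position']
for q,D,c in [(np.array([x,y,z+.0216+.012]),.042,(0,0,255)),(np.array([x,y,z+.0216]),.042,(0,0,255)),(np.array([.544,-.280,.028]),.062,(0,255,0))]:
        P=(proj('scene',circ(D,0)+q)-[230,85]+.5)*7; cv2.polylines(a,[P.astype(np.int32)],True,c,1)
u,v=p('scene',(.544,-.28,.056)); cv2.circle(a,(int((u-230+.5)*7),int((v-85+.5)*7)),2,(0,255,0),-1)
cv2.imwrite('pics/s7.png',cv2.resize(np.c_[b,a],(800,400)))
"
```

```text
0.45918970278638255 [ 0.5434224  -0.28281825  0.06762396]Traceback (most recent call last):
  File "<string>", line 12, in <module>
    cv2.imwrite('pics/s7.png',cv2.resize(np.c_[b,a],(800,400)))
    ~~~~~~~~~~~^^^^^^^^^^^^^^^^^^^^^^^^^^^^^^^^^^^^^^^^^^^^^^^^
cv2.error: OpenCV(4.12.0) /io/opencv/modules/imgcodecs/src/loadsave.cpp:1058: error: (-215:Assertion failed) image.channels() == 1 || image.channels() == 3 || image.channels() == 4 in function 'imwrite_'
```

```bash
cat > v.py <<'E'
from h import *
import sys
# v.py name l t w  offz h D | ax ay tipz : raw + overlay of held ring and axle
name=sys.argv[1]; l,t,W=map(int,sys.argv[2:5]); offz,h,D,ax,ay,tz=map(float,sys.argv[5:11])
im=env.capture('scene')[t:t+W,l:l+W,::-1]; S=400/W
a=cv2.resize(cv2.convertScaleAbs(im,alpha=1.2),(400,400),interpolation=cv2.INTER_CUBIC);b=a.copy()
o=env.get_obs(); x,y,z=o['position']; print(o['opening'],o['position'])
for q in (z+offz,z+offz+h):
    P=(proj('scene',circ(D,0)+[x,y,q])-[l,t]+.5)*S; cv2.polylines(a,[P.astype(np.int32)],True,(0,0,255),1)
u,v=p('scene',(ax,ay,tz)); cv2.circle(a,(int((u-l+.5)*S),int((v-t+.5)*S)),2,(0,255,0),-1)
cv2.imwrite(f'pics/{name}.png',np.hstack([b,a]))
E
python3 v.py s7 230 85 80 .0216 .012 .042 .544 -.28 .056
```

```text
0.46029697386006885 [ 0.54249457 -0.2813088   0.06720654]
```

View pics/s7.png

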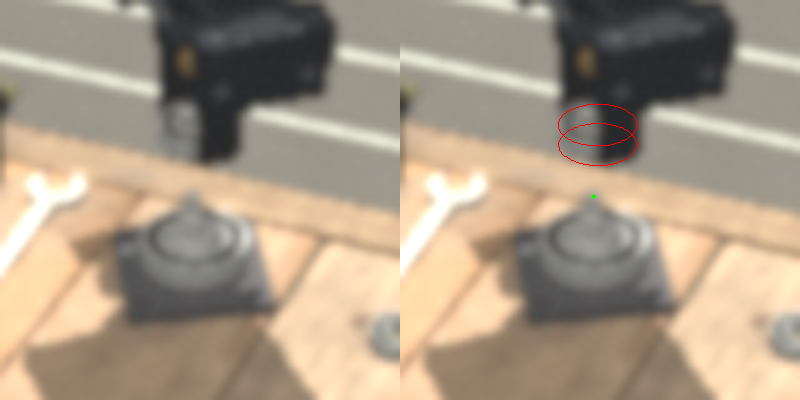

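Bearing 62 looks flat on its shoulder, with the axle tip at (193,195), and bearing 42 is held where predicted. Lower it.

Call:
{"method": "send_rows", "body": {
  "plan": "0.001 -0.001 -0.01 0 0.65; 0.001 -0.001 -0.025 0 0.65; 0.001 -0.001 -0.035 0 0.65; 0.001 -0.001 -0.042 0 0.65; 0.001 -0.001 -0.043 0 0.65",
  "grip_force": 8
}}

```text
clock: 14.15
position: [0.5425, -0.2808, 0.0225]
ee_rot: [0.922, 0.386, -0.001, -0.002]
force: [-0.1, 0.2, -1.6]
opening: 0.466
grasp_force: 8.0
```

Call:
{"method": "send_rows", "body": {
  "plan": "0 0 -0.001 0 0.65; 0 0 -0.002 0 0.65; 0 0 -0.003 0 0.65; 0 0 -0.004 0 0.65; 0 0 -0.005 0 0.65"
}}

```text
clock: 14.57
position: [0.5443, -0.2828, 0.0201]
ee_rot: [0.922, 0.386, 0.0, 0.0]
force: [0.2, -0.2, -0.2]
opening: 0.465
grasp_force: 8.0
```

Call:
{"method": "send_rows", "body": {
  "plan": "0 0 -0.001 0 0.65; 0 0 -0.002 0 0.65; 0 0 -0.003 0 0.65; 0 0 -0.004 0 0.65; 0 0 -0.005 0 0.65"
}}

```text
clock: 14.98
position: [0.544, -0.2826, 0.0145]
ee_rot: [0.922, 0.386, -0.0, -0.0]
force: [-0.4, 1.0, -0.7]
opening: 0.462
grasp_force: 8.0
```

Underside at 36 mm on the journal, no force. Continue.

Call:
{"method": "send_rows", "body": {
  "plan": "0 0 -0.001 0 0.65; 0 0 -0.002 0 0.65; 0 0 -0.003 0 0.65; 0 0 -0.004 0 0.65; 0 0 -0.005 0 0.65"
}}

```text
clock: 15.4
position: [0.544, -0.2826, 0.0095]
ee_rot: [0.922, 0.386, -0.0, 0.0]
force: [0.4, 0.1, -1.0]
opening: 0.464
grasp_force: 8.0
```

Call:
{"method": "send_rows", "body": {
  "plan": "0 0 0 0 0.6; 0 0 0 0 0.5; 0 0 0 0 0.4; 0 0 0 0 0.36; 0 0 0 0 0.36"
}}

```text
clock: 15.82
position: [0.5441, -0.2826, 0.0097]
ee_rot: [0.922, 0.386, 0.0, 0.0]
force: [0.3, 0.1, -0.1]
opening: 0.637
grasp_force: 0.0
```

Call:
{"method": "send_rows", "body": {
  "plan": "0 0 0.03 0 0.38; 0 0 0.06 -0.1 0.4; -0.03 0.003 0.065 -0.2 0.41; -0.065 0.007 0.065 -0.3 0.41; -0.1 0.01 0.065 -0.4 0.41",
  "grip_force": 25
}}

```text
clock: 16.23
position: [0.4437, -0.2727, 0.0756]
ee_rot: [0.981, 0.193, 0.001, 0.001]
force: [-0.3, -0.3, 1.0]
opening: 0.587
grasp_force: 0.0
```

Call:
{"method": "send_rows", "body": {
  "plan": "-0.0285 0.0035 -0.02 -0.1 0.41; -0.0285 0.0035 -0.03 -0.2 0.41; -0.0285 0.0035 -0.035 -0.3 0.41; -0.0285 0.0035 -0.04 -0.38 0.41; -0.0285 0.0035 -0.045 -0.38 0.41"
}}

```text
clock: 16.65
position: [0.4154, -0.2693, 0.0296]
ee_rot: [1.0, 0.005, 0.0, 0.0]
force: [0.2, -0.8, 0.1]
opening: 0.592
grasp_force: 0.0
```

```bash
python3 v.py s8 230 95 110 .0234 .0 .010 .415 -.2675 .010
```

```text
0.590043685210539 [ 0.41506263 -0.26877654  0.02867571]
```

View pics/s8.png

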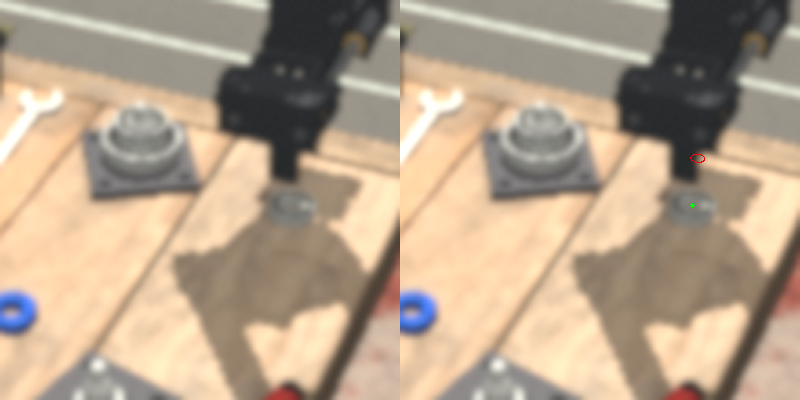

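Bearings 62 and 42 are stacked on the stepped axle at (140,140), both flat. Bearing 35 at (290,207) is where expected.

Call:
{"method": "send_rows", "body": {
  "plan": "0 0 -0.015 0 0.41; 0 0 -0.03 0 0.41; 0 0 -0.04 0 0.41; 0 0 -0.048 0 0.41; 0 0 -0.0505 0 0.41"
}}

```text
clock: 17.12
position: [0.415, -0.2685, -0.0221]
ee_rot: [1.0, 0.007, -0.001, -0.001]
force: [-0.7, 1.0, -0.6]
opening: 0.589
grasp_force: 0.0
```

Call:
{"method": "send_rows", "body": {
  "plan": "0 0 0 0 0.5; 0 0 0 0 0.6; 0 0 0 0 0.7; 0 0 0 0 0.72; 0 0 0 0 0.72"
}}

```text
clock: 17.53
position: [0.4159, -0.2695, -0.0203]
ee_rot: [1.0, 0.006, 0.0, 0.0]
force: [-0.2, -0.3, 1.6]
opening: 0.376
grasp_force: 25.0
```

Call:
{"method": "send_rows", "body": {
  "plan": "0 0 0.03 0 0.72; 0 0.01 0.065 0 0.72; 0.005 0.04 0.085 0 0.72; 0.015 0.078 0.09 0 0.72; 0.025 0.116 0.09 0 0.72"
}}

```text
clock: 17.95
position: [0.4423, -0.1535, 0.0719]
ee_rot: [1.0, 0.005, 0.002, 0.002]
force: [1.2, -0.1, -0.6]
opening: 0.376
grasp_force: 25.0
```

Call:
{"method": "send_rows", "body": {
  "plan": "0.01 0.038 0 0 0.72; 0.02 0.076 0 0 0.72; 0.03 0.114 0 0 0.72; 0.04 0.152 0 0 0.72; 0.05 0.19 0 0 0.72"
}}

```text
clock: 18.37
position: [0.4908, 0.0389, 0.0696]
ee_rot: [1.0, 0.006, 0.0, 0.0]
force: [0.6, -0.7, -0.5]
opening: 0.377
grasp_force: 25.0
```

Call:
{"method": "send_rows", "body": {
  "plan": "0.01 0.035 0 0 0.72; 0.02 0.07 0 0 0.72; 0.03 0.105 0 0 0.72; 0.043 0.14 0 0 0.72; 0.057 0.1675 0 0 0.72"
}}

```text
clock: 18.78
position: [0.5474, 0.2073, 0.0694]
ee_rot: [1.0, 0.007, 0.0, -0.0]
force: [-0.1, -0.5, -1.0]
opening: 0.374
grasp_force: 25.0
```

Call:
{"method": "send_rows", "body": {
  "plan": "0 0 -0.01 0 0.72; 0 0 -0.02 0 0.72; 0 0 -0.03 0 0.72; 0 0 -0.03 0 0.72; 0 0 -0.03 0 0.72"
}}

```text
clock: 19.2
position: [0.546, 0.203, 0.0378]
ee_rot: [1.0, 0.006, -0.002, 0.0]
force: [1.1, -1.4, 0.0]
opening: 0.37
grasp_force: 25.0
```

```bash
python3 v.py s9 140 220 80 .0203 .010 .035 .547 .206 .039
```

```text
0.3744808428692279 [0.54692564 0.20321763 0.03866223]
```

View pics/s9.png

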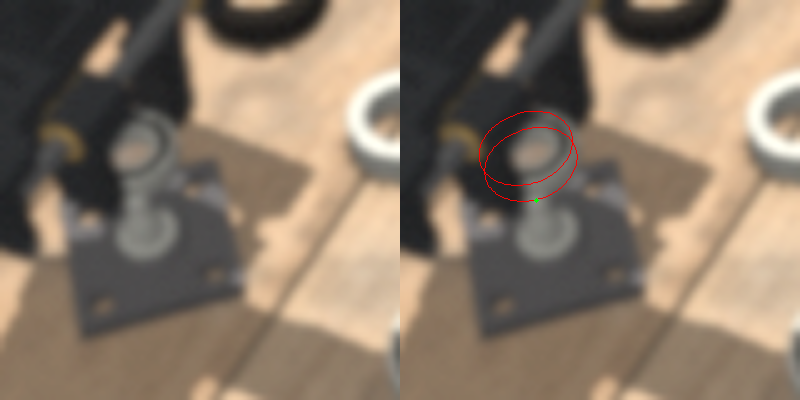

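```bash
python3 - <<'E'
from h import *
im=env.capture("scene"); g=cv2.cvtColor(im,cv2.COLOR_RGB2GRAY).astype(np.float32)
f=lambda u,v:(139.5+u/5,219.5+v/5)
print("collar",w("scene",f(147,232),.014),"ring bore",w("scene",f(139,148),.0689))
c=fit("scene",grad("scene"),circ(.023,.014),(.547,.206),.006); print(c)
a=cv2.resize(cv2.convertScaleAbs(im[235:275,150:190,::-1],alpha=1.5),(600,600),interpolation=cv2.INTER_CUBIC)
def dr(P,c): cv2.polylines(a,[((proj('scene',P)-[150,235]+.5)*15).astype(np.int32)],True,c,1)
dr(circ(.023,.014)+[c[1],c[2],0],(0,255,0)); dr(circ(.008,.039)+[c[1],c[2],0],(0,255,0))
x,y,z=env.get_obs()['position']; 
for dx in (0,-.003): dr(circ(.017,z+.0303)+[x+dx,y+.002,0],(0,0,255))
cv2.imwrite('pics/s10.png',a)
E
```

```text
collar [0.54901944 0.2041971 ] ring bore [0.54236776 0.20130012]
(np.float32(93.18777), np.float64(0.548), np.float64(0.205))
```

View pics/s10.png

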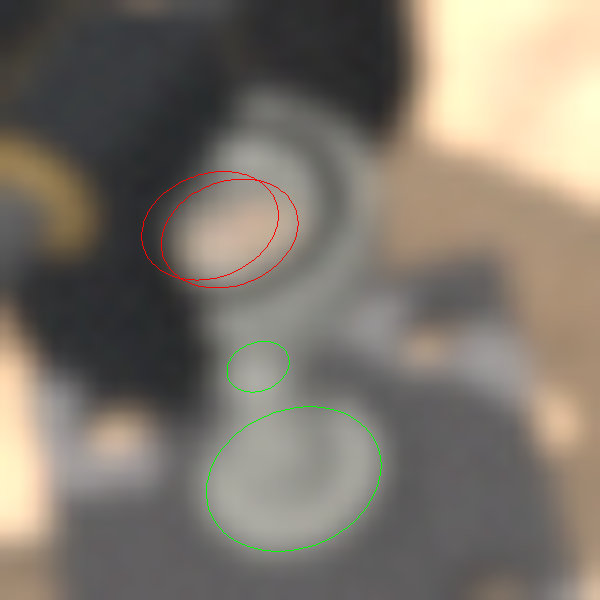

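The ring at (250,200) in this crop looks tilted or offset against the axle axis, which should pass near (215,232). I'll fit its pose numerically.

```bash
cat > held.py <<'E'
from h import *
from scipy.optimize import differential_evolution
g=gray("scene"); o=env.get_obs(); x,y,z=o['position']; z0=z+.0303; print(o['position'])
ang=np.radians(np.arange(150,321,5)); R=np.linspace(.0075,.0195,15)
def pts(q):
    dx,dy,dz,t,s=q
    P=np.array([[r*np.cos(a),r*np.sin(a),0] for r in R for a in ang])
    Ry=np.array([[np.cos(t),0,np.sin(t)],[0,1,0],[-np.sin(t),0,np.cos(t)]]); Rx=np.array([[1,0,0],[0,np.cos(s),-np.sin(s)],[0,np.sin(s),np.cos(s)]])
    return P@(Ry@Rx).T+[x+dx,y+dy,z0+dz]
def cost(q):
    uv=proj("scene",pts(q)); v=cv2.remap(g,uv[:,0],uv[:,1],cv2.INTER_LINEAR).reshape(len(R),-1)
    return v.var(1).mean()/v.var()+ (q[1]-.002)**2*4e3+q[2]**2*4e3
for tb in (.001,.7):
    r=differential_evolution(cost,[(-.007,.007),(-.007,.007),(-.004,.004),(-tb,tb),(-.001,.001)],seed=1,maxiter=150,tol=1e-6)
    print(tb,round(r.fun,4),np.round(r.x,4))
E
python3 held.py
```

```text
[0.54798998 0.20377166 0.03975239]
0.001 0.6687 [-0.0009  0.0005  0.0006  0.001   0.001 ]
0.7 0.1986 [-0.0016  0.0032 -0.0008  0.4793 -0.001 ]
```

The ring is tilted about 27° in the grip. I'll set it down on bare bench at about (.425,.085) so it falls flat, then regrasp.

Call:
{"method": "send_rows", "body": {
  "plan": "-0.02 -0.02 0.01 0 0.72; -0.05 -0.048 0.01 0 0.72; -0.08 -0.077 0.01 0 0.72; -0.105 -0.1 0.01 0 0.72; -0.123 -0.1185 0 0 0.72"
}}

```text
clock: 19.82
position: [0.4237, 0.0846, 0.0405]
ee_rot: [1.0, 0.006, 0.001, 0.0]
force: [1.1, -0.1, -0.7]
opening: 0.372
grasp_force: 25.0
```

Call:
{"method": "send_rows", "body": {
  "plan": "0 0 -0.015 0 0.72; 0 0 -0.03 0 0.72; 0 0 -0.04 0 0.72; 0 0 -0.046 0 0.72; 0 0 -0.05 0 0.72",
  "grip_force": 5
}}

```text
clock: 20.23
position: [0.4246, 0.0859, -0.0112]
ee_rot: [1.0, 0.006, -0.0, -0.0]
force: [-0.2, -0.2, -0.3]
opening: 0.378
grasp_force: 5.0
```

Call:
{"method": "send_rows", "body": {
  "plan": "0 0 -0.002 0 0.72; 0 0 -0.004 0 0.72; 0 0 -0.006 0 0.72; 0 0 -0.008 0 0.72; 0 0 -0.009 0 0.72"
}}

```text
clock: 20.65
position: [0.4247, 0.086, -0.0199]
ee_rot: [1.0, 0.007, 0.0, 0.0]
force: [0.1, 0.4, -0.5]
opening: 0.381
grasp_force: 5.0
```

Call:
{"method": "send_rows", "body": {
  "plan": "0 0 0 0 0.65; 0 0 0 0 0.55; 0 0 0 0 0.5; 0 0 0 0 0.5; 0 0 0.01 0 0.5"
}}

```text
clock: 21.07
position: [0.4231, 0.086, -0.0107]
ee_rot: [1.0, 0.006, -0.001, -0.0]
force: [-0.6, 0.5, 1.0]
opening: 0.499
grasp_force: 0.0
```

Call:
{"method": "send_rows", "body": {
  "plan": "0 0 0.03 0 0.45; 0 0 0.07 0 0.4; 0 -0.035 0.09 0 0.4; 0 -0.07 0.09 0 0.4; 0 -0.11 0.09 0 0.4"
}}

```text
clock: 21.48
position: [0.4261, -0.0248, 0.083]
ee_rot: [1.0, 0.008, 0.003, 0.001]
force: [0.7, 0.3, -1.0]
opening: 0.599
grasp_force: 0.0
```

```bash
python3 - <<'E'
from h import *
for n in ("top","scene"):
    g=gray(n); print(n,np.round(sym(n,g,.035,.017,.010,(.425,.086)),4))
    for r in env.recognise("bearing_35",n)[:7]: print(round(r["score"],2),np.round(r["extent"]),w(n,[(r["extent"][0]+r["extent"][2])/2,(r["extent"][1]+r["extent"][3])/2],.006))
E
```

```text
top [8.1034 0.415  0.09  ]
0.76 [350. 165. 371. 183.] [ 0.54753633 -0.29024153]
0.67 [130. 226. 154. 243.] [0.40774074 0.20011175]
0.56 [344. 161. 375. 192.] [ 0.54053856 -0.28786361]
0.42 [261. 164. 277. 181.] [ 0.54799385 -0.08250882]
scene [3.8745 0.4245 0.0855]
0.61 [221. 283. 247. 306.] [0.40364473 0.20426756]
0.45 [242. 238. 260. 255.] [0.42261071 0.08697391]
```

```bash
cat > flat.py <<'E'
from h import *
from scipy.optimize import differential_evolution
import sys
def flat(n,D,d,h,x,y,tb=.5,rng=.008):
    g=gray(n); ang=np.radians(np.arange(0,360,6)); R=np.linspace(d/2-.001,D/2+.002,15)
    def cost(q):
        t,s=q[2:]
        Ry=np.array([[np.cos(t),0,np.sin(t)],[0,1,0],[-np.sin(t),0,np.cos(t)]]); Rx=np.array([[1,0,0],[0,np.cos(s),-np.sin(s)],[0,np.sin(s),np.cos(s)]])
        P=np.array([[r*np.cos(a),r*np.sin(a),0] for r in R for a in ang])@(Ry@Rx).T+[x+q[0],y+q[1],h]
        uv=proj(n,P); v=cv2.remap(g,uv[:,0],uv[:,1],cv2.INTER_LINEAR).reshape(len(R),-1)
        return v.var(1).mean()/v.var()
    r=differential_evolution(cost,[(-rng,rng)]*2+[(-tb,tb)]*2,seed=1,maxiter=100,tol=1e-6)
    return round(r.fun,3),np.round([x+r.x[0],y+r.x[1]],4),np.round(r.x[2:],3)
if __name__=="__main__":
    for n in ("scene","top"):
        for tb in (1e-4,.6): print(n,tb,flat(n,.035,.017,.010,.424,.087,tb), flat(n,.052,.025,.015,.408,.202,tb))
E
python3 flat.py
```

```text
scene 0.0001 (np.float64(0.256), array([0.4246, 0.0853]), array([-0.,  0.])) (np.float64(0.11), array([0.4116, 0.1999]), array([0., 0.]))
scene 0.6 (np.float64(0.234), array([0.4245, 0.0853]), array([-0.041, -0.097])) (np.float64(0.102), array([0.4116, 0.1999]), array([0.019, 0.028]))
top 0.0001 (np.float64(0.702), array([0.432 , 0.0821]), array([0., 0.])) (np.float64(0.064), array([0.4099, 0.2017]), array([-0.,  0.]))
top 0.6 (np.float64(0.673), array([0.4305, 0.0826]), array([-0.569, -0.596])) (np.float64(0.06), array([0.4099, 0.2016]), array([-0.018,  0.473]))
```

The ring now lies flat at (.4246,.0853). Regrasp it lower, with more grip force.

Call:
{"method": "send_rows", "body": {
  "plan": "0 0.035 0 0 0.45; 0 0.07 0 0 0.5; 0 0.11 0 0 0.5; 0 0.11 -0.02 0 0.5; 0 0.11 -0.05 0 0.5"
}}

```text
clock: 22.5
position: [0.4271, 0.0886, 0.0319]
ee_rot: [1.0, 0.009, 0.003, 0.0]
force: [1.6, -0.2, -0.2]
opening: 0.497
grasp_force: 0.0
```

Call:
{"method": "send_rows", "body": {
  "plan": "0 0 -0.02 0 0.5; 0 0 -0.035 0 0.5; 0 0 -0.042 0 0.5; 0 0 -0.042 0 0.5; 0 0 -0.042 0 0.5"
}}

```text
clock: 22.92
position: [0.4245, 0.0861, -0.0118]
ee_rot: [1.0, 0.007, -0.0, -0.0]
force: [-0.9, 0.3, 0.2]
opening: 0.497
grasp_force: 0.0
```

Call:
{"method": "send_rows", "body": {
  "plan": "0 0 -0.004 0 0.5; 0 0 -0.008 0 0.5; 0 0 -0.01 0 0.5; 0 0 -0.011 0 0.5; 0 0 -0.011 0 0.5",
  "grip_force": 30
}}

```text
clock: 23.33
position: [0.4245, 0.0859, -0.0229]
ee_rot: [1.0, 0.006, -0.0, -0.0]
force: [-0.2, -1.2, -0.5]
opening: 0.499
grasp_force: 0.0
```

Call:
{"method": "send_rows", "body": {
  "plan": "0 0 0 0 0.55; 0 0 0 0 0.6; 0 0 0 0 0.65; 0 0 0 0 0.72; 0 0 0 0 0.72"
}}

```text
clock: 23.75
position: [0.4247, 0.0859, -0.0227]
ee_rot: [1.0, 0.006, 0.0, 0.0]
force: [-0.4, 1.4, 0.7]
opening: 0.376
grasp_force: 30.0
```

Call:
{"method": "send_rows", "body": {
  "plan": "0 0 0.01 0 0.72; 0 0 0.02 0 0.72; 0 0 0.04 0 0.72; 0 0 0.06 0 0.72; 0 0 0.06 0 0.72"
}}

```text
clock: 24.17
position: [0.4276, 0.0858, 0.0412]
ee_rot: [1.0, 0.007, 0.004, 0.0]
force: [1.0, -0.1, -0.5]
opening: 0.376
grasp_force: 30.0
```

```bash
sed -i 's/z+.0303/z+.0326/' held.py; python3 held.py
```

```text
[0.4267985  0.08582753 0.03967288]
0.001 0.7639 [ 0.007  -0.0043  0.004   0.001   0.0009]
0.7 0.5254 [ 0.0061 -0.0037  0.004   0.3874 -0.0007]
```

```bash
cat > held2.py <<'E'
from h import *
from scipy.optimize import differential_evolution
import sys
D,d,off=map(float,sys.argv[1:4])
g=gray("scene"); o=env.get_obs(); x,y,z=o['position']; z0=z+off; print(o['position'])
R=np.linspace(d/2-.001,D/2+.002,15)
for lo,hi in ((110,240),(140,260),(170,300),(150,330)):
    ang=np.radians(np.arange(lo,hi+1,5)); B=np.array([[r*np.cos(a),r*np.sin(a),0] for r in R for a in ang])
    def cost(q):
        t=q[3]; Ry=np.array([[np.cos(t),0,np.sin(t)],[0,1,0],[-np.sin(t),0,np.cos(t)]])
        uv=proj("scene",B@Ry.T+[x+q[0],y+q[1],z0+q[2]]); v=cv2.remap(g,uv[:,0],uv[:,1],cv2.INTER_LINEAR).reshape(len(R),-1)
        return v.var(1).mean()/v.var()
    for tb in (.001,.6):
        r=differential_evolution(cost,[(-.006,.006),(-.003,.003),(-.003,.003),(-tb,tb)],seed=1,maxiter=100,tol=1e-6)
        print(lo,hi,tb,round(r.fun,3),np.round(r.x,4))
E
python3 held2.py .035 .017 .0326
```

```text
[0.42559562 0.08587947 0.03835971]
110 240 0.001 0.332 [-0.0042 -0.003   0.003   0.0008]
110 240 0.6 0.163 [-0.006  -0.003  -0.0016  0.5351]
140 260 0.001 0.628 [-0.0027 -0.003   0.003   0.0002]
140 260 0.6 0.481 [-0.006  -0.0023 -0.003   0.5999]
170 300 0.001 0.383 [ 0.006  -0.0029  0.003   0.0009]
170 300 0.6 0.208 [ 0.006 -0.003  0.003  0.37 ]
150 330 0.001 0.716 [ 0.006 -0.003  0.003  0.001]
150 330 0.6 0.488 [ 0.006 -0.003  0.003  0.419]
```

```bash
python3 - <<'E'
from h import *
o=env.get_obs(); x,y,z=o['position']; print(o['position'],o['opening'])
u,v=p('scene',(x,y,z+.03)); l,t=int(u-20),int(v-20)
im=env.capture('scene')[t:t+40,l:l+40,::-1]
a=cv2.resize(cv2.convertScaleAbs(im,alpha=1.5),(400,400),interpolation=cv2.INTER_CUBIC); b=a.copy()
def dr(P,c): cv2.polylines(b,[((proj('scene',P)-[l,t]+.5)*10).astype(np.int32)],True,c,1)
for h,c in ((.0226,(0,255,255)),(.0326,(0,0,255))):
    for D in (.035,.017): dr(circ(D,z+h)+[x,y,0],c)
cv2.imwrite('pics/s11.png',np.hstack([a,b]))
E
```

```text
[0.42559562 0.08587947 0.03835971] 0.37863071873085996
```

View pics/s11.png

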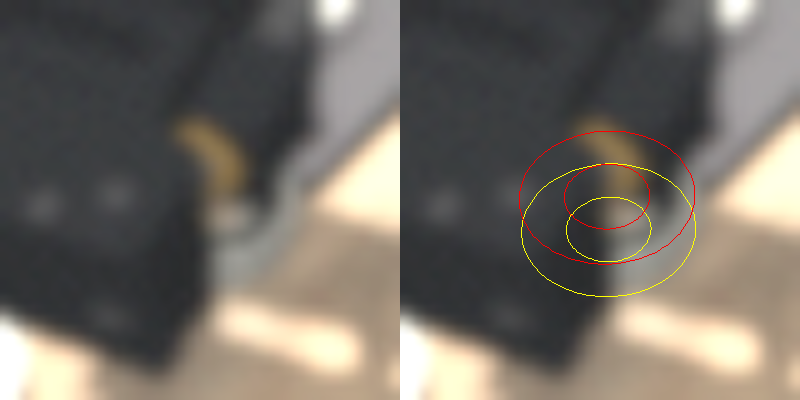

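The held ring matches the predicted outline: right edge 298 px against 296, bottom about 290 against 296. Carry it to the slim axle more slowly.

Call:
{"method": "send_rows", "body": {
  "plan": "0.005 0.005 0.005 0 0.72; 0.02 0.018 0.005 0 0.72; 0.04 0.038 0.005 0 0.72; 0.06 0.058 0.005 0 0.72; 0.08 0.078 0.005 0 0.72"
}}

```text
clock: 24.73
position: [0.5048, 0.1651, 0.0413]
ee_rot: [1.0, 0.006, -0.001, 0.0]
force: [0.4, -0.4, 1.0]
opening: 0.375
grasp_force: 30.0
```

Call:
{"method": "send_rows", "body": {
  "plan": "0.018 0.018 0 0 0.72; 0.033 0.032 0 0 0.72; 0.041 0.0395 0 0 0.72; 0.0433 0.0415 0 0 0.72; 0.0433 0.0415 0 0 0.72"
}}

```text
clock: 25.15
position: [0.5475, 0.206, 0.0411]
ee_rot: [1.0, 0.007, -0.001, 0.0]
force: [-0.2, -0.1, 0.2]
opening: 0.378
grasp_force: 30.0
```

Call:
{"method": "send_rows", "body": {
  "plan": "0 0 -0.002 0 0.72; 0 0 -0.005 0 0.72; 0 0 -0.01 0 0.72; 0 0 -0.015 0 0.72; 0 0 -0.018 0 0.72"
}}

```text
clock: 25.57
position: [0.5471, 0.205, 0.0232]
ee_rot: [1.0, 0.006, -0.001, 0.0]
force: [-0.1, 0.1, -0.1]
opening: 0.376
grasp_force: 30.0
```

```bash
python3 held2.py .035 .017 .0326
```

```text
[0.54681527 0.20494075 0.02279392]
110 240 0.001 0.439 [ 0.0036 -0.003   0.0011  0.001 ]
110 240 0.6 0.433 [ 3.300e-03 -3.000e-03 -1.000e-04  1.507e-01]
140 260 0.001 0.318 [ 0.0048 -0.0023 -0.003   0.0009]
140 260 0.6 0.272 [ 0.0025 -0.0007 -0.003   0.3037]
170 300 0.001 0.334 [ 0.001  -0.0024 -0.003   0.0006]
170 300 0.6 0.164 [ 4.000e-04  3.000e-04 -3.000e-03  4.339e-01]
150 330 0.001 0.675 [-0.0055  0.003  -0.0028  0.    ]
150 330 0.6 0.282 [-0.001   0.0008 -0.0026  0.5766]
```

Call:
{"method": "send_rows", "body": {
  "plan": "0.001 0.0005 -0.002 0 0.72; 0.001 0.0005 -0.004 0 0.72; 0.001 0.0005 -0.006 0 0.72; 0.001 0.0005 -0.008 0 0.72; 0.001 0.0005 -0.01 0 0.72",
  "grip_force": 8
}}

```text
clock: 26.03
position: [0.5489, 0.2059, 0.014]
ee_rot: [1.0, 0.006, 0.0, -0.0]
force: [-0.2, 0.2, -0.4]
opening: 0.379
grasp_force: 8.0
```

Call:
{"method": "send_rows", "body": {
  "plan": "0 0 -0.001 0 0.72; 0 0 -0.003 0 0.72; 0 0 -0.005 0 0.72; 0 0 -0.007 0 0.72; 0 0 -0.009 0 0.72"
}}

```text
clock: 26.45
position: [0.5488, 0.2059, 0.0049]
ee_rot: [1.0, 0.006, 0.0, 0.0]
force: [-1.1, 0.5, -1.3]
opening: 0.38
grasp_force: 8.0
```

Call:
{"method": "send_rows", "body": {
  "plan": "0 0 -0.001 0 0.72; 0 0 -0.002 0 0.72; 0 0 -0.003 0 0.72; 0 0 -0.004 0 0.72; 0 0 -0.005 0 0.72"
}}

```text
clock: 26.87
position: [0.5489, 0.2059, 0.0001]
ee_rot: [1.0, 0.006, 0.0, -0.0]
force: [0.1, -0.2, -1.0]
opening: 0.381
grasp_force: 8.0
```

Call:
{"method": "send_rows", "body": {
  "plan": "0 0 -0.001 0 0.72; 0 0 -0.002 0 0.72; 0 0 -0.003 0 0.72; 0 0 -0.004 0 0.72; 0 0 -0.005 0 0.72"
}}

```text
clock: 27.28
position: [0.5488, 0.2059, -0.005]
ee_rot: [1.0, 0.006, 0.0, 0.0]
force: [-0.2, -1.1, -0.3]
opening: 0.383
grasp_force: 8.0
```

Call:
{"method": "send_rows", "body": {
  "plan": "0 0 -0.001 0 0.72; 0 0 -0.002 0 0.72; 0 0 -0.003 0 0.72; 0 0 -0.0035 0 0.72; 0 0 -0.0035 0 0.72"
}}

```text
clock: 27.7
position: [0.5487, 0.2059, -0.0085]
ee_rot: [1.0, 0.006, -0.0, 0.0]
force: [-1.1, 0.9, -0.2]
opening: 0.383
grasp_force: 8.0
```

Call:
{"method": "send_rows", "body": {
  "plan": "0 0 0 0 0.65; 0 0 0 0 0.55; 0 0 0 0 0.45; 0 0 0.01 0 0.4; 0 0 0.035 0 0.4"
}}

```text
clock: 28.12
position: [0.5458, 0.2054, 0.0242]
ee_rot: [1.0, 0.006, -0.003, 0.001]
force: [0.7, -0.1, 0.4]
opening: 0.6
grasp_force: 0.0
```

Call:
{"method": "send_rows", "body": {
  "plan": "0 0 0.035 0 0.3; -0.02 0 0.055 0 0.23; -0.06 -0.002 0.055 0 0.23; -0.1 -0.004 0.055 0 0.23; -0.138 -0.0055 0.055 0 0.23"
}}

```text
clock: 28.53
position: [0.4096, 0.2003, 0.0826]
ee_rot: [1.0, 0.006, 0.001, -0.0]
force: [-0.1, 0.7, -0.7]
opening: 0.77
grasp_force: 0.0
```

Call:
{"method": "send_rows", "body": {
  "plan": "0 0 -0.02 0 0.23; 0 0 -0.05 0 0.23; 0 0 -0.06 0 0.23; 0 0 -0.06 0 0.23; 0 0 -0.06 0 0.23"
}}

```text
clock: 28.95
position: [0.4109, 0.2004, 0.0219]
ee_rot: [1.0, 0.006, -0.001, 0.0]
force: [0.3, -0.3, -0.1]
opening: 0.767
grasp_force: 0.0
```

```bash
python3 - <<'E'
from flat import *
print(env.get_obs()['position'],env.get_obs()['opening'])
print(flat("scene",.035,.017,.024,.548,.205,.5,.006),flat("scene",.035,.017,.024,.548,.205,1e-4,.006)); print(flat("scene",.042,.02,.043,.545,-.278,.5,.006))
E
```

```text
[0.41092731 0.20039139 0.02187758] 0.7673165999574482
(np.float64(0.63), array([0.5494, 0.2042]), array([-0.472, -0.396])) (np.float64(0.798), array([0.5529, 0.2075]), array([-0., -0.]))
(np.float64(0.822), array([ 0.5477, -0.2762]), array([-0.216,  0.313]))
```

Call:
{"method": "send_rows", "body": {
  "plan": "0 0 -0.015 0 0.23; 0 0 -0.03 0 0.23; 0 0 -0.038 0 0.23; 0 0 -0.042 0 0.23; 0 0 -0.0435 0 0.23",
  "grip_force": 30
}}

```text
clock: 29.52
position: [0.4108, 0.2004, -0.0221]
ee_rot: [1.0, 0.006, -0.0, 0.0]
force: [0.1, -0.1, 0.4]
opening: 0.768
grasp_force: 0.0
```

Call:
{"method": "send_rows", "body": {
  "plan": "0 0 0 0 0.3; 0 0 0 0 0.4; 0 0 0 0 0.5; 0 0 0 0 0.55; 0 0 0 0 0.55"
}}

```text
clock: 29.93
position: [0.4114, 0.2006, -0.0213]
ee_rot: [1.0, 0.006, 0.001, -0.0]
force: [-0.7, 0.7, 3.6]
opening: 0.584
grasp_force: 30.0
```

Call:
{"method": "send_rows", "body": {
  "plan": "0 0 0.01 0 0.55; 0 0 0.03 0 0.55; 0 0 0.06 0 0.55; 0.002 -0.01 0.085 0 0.55; 0.008 -0.035 0.085 0 0.55"
}}

```text
clock: 30.35
position: [0.4217, 0.1672, 0.0683]
ee_rot: [1.0, 0.008, 0.004, -0.001]
force: [1.4, 0.9, -0.9]
opening: 0.587
grasp_force: 30.0
```

Call:
{"method": "send_rows", "body": {
  "plan": "0.007 -0.03 0 0 0.55; 0.014 -0.06 0 0 0.55; 0.021 -0.09 0 0 0.55; 0.028 -0.12 0 0 0.55; 0.035 -0.15 0 0 0.55"
}}

```text
clock: 30.77
position: [0.4537, 0.014, 0.0638]
ee_rot: [1.0, 0.006, 0.0, 0.0]
force: [0.2, 0.5, -0.4]
opening: 0.583
grasp_force: 30.0
```

Call:
{"method": "send_rows", "body": {
  "plan": "0.003 -0.02 0 0 0.55; 0.005 -0.032 0 0 0.55; 0.0053 -0.036 -0.005 0 0.55; 0.0053 -0.036 -0.015 0 0.55; 0.0053 -0.036 -0.025 0 0.55"
}}

```text
clock: 31.18
position: [0.4588, -0.0198, 0.0374]
ee_rot: [1.0, 0.006, 0.0, -0.0]
force: [-0.4, 0.2, -2.1]
opening: 0.584
grasp_force: 30.0
```

```bash
python3 - <<'E'
from flat import *
print(env.get_obs()['position'],env.get_obs()['opening'],env.get_obs()['force'])
for tb in (1e-4,.5): print(flat("scene",.035,.017,.024,.548,.205,tb,.006),flat("scene",.042,.02,.043,.545,-.278,tb,.006))
E
```

```text
[ 0.45875787 -0.01977261  0.03735625] 0.584026138158089 [-0.36216568  0.21875673 -2.09912771]
(np.float64(0.799), array([0.5529, 0.2076]), array([ 0., -0.])) (np.float64(0.788), array([ 0.5491, -0.2823]), array([ 0., -0.]))
(np.float32(0.633), array([0.5494, 0.2042]), array([-0.45 , -0.383])) (np.float64(0.624), array([ 0.5497, -0.2819]), array([ 0.5  , -0.041]))
```

Call:
{"method": "send_rows", "body": {
  "plan": "0 -0.001 -0.003 0 0.55; 0 -0.001 -0.007 0 0.55; 0 -0.001 -0.011 0 0.55; 0 -0.001 -0.014 0 0.55; 0 -0.001 -0.017 0 0.55",
  "grip_force": 10
}}

```text
clock: 31.8
position: [0.4591, -0.0215, 0.0208]
ee_rot: [1.0, 0.006, -0.0, -0.0]
force: [-0.5, -0.1, -0.8]
opening: 0.594
grasp_force: 10.0
```

Call:
{"method": "send_rows", "body": {
  "plan": "0 0 -0.002 0 0.55; 0 0 -0.004 0 0.55; 0 0 -0.006 0 0.55; 0 0 -0.008 0 0.55; 0 0 -0.01 0 0.55"
}}

```text
clock: 32.22
position: [0.4591, -0.0216, 0.011]
ee_rot: [1.0, 0.006, 0.0, 0.0]
force: [0.7, 0.5, -0.4]
opening: 0.594
grasp_force: 10.0
```

Underside at 32 mm, free so far. Continue down to 14 mm.

Call:
{"method": "send_rows", "body": {
  "plan": "0 0 -0.002 0 0.55; 0 0 -0.004 0 0.55; 0 0 -0.006 0 0.55; 0 0 -0.008 0 0.55; 0 0 -0.009 0 0.55"
}}

```text
clock: 32.63
position: [0.459, -0.0215, 0.0018]
ee_rot: [1.0, 0.006, -0.0, -0.0]
force: [-0.1, 0.6, -1.2]
opening: 0.592
grasp_force: 10.0
```

Call:
{"method": "send_rows", "body": {
  "plan": "0 0 -0.002 0 0.55; 0 0 -0.004 0 0.55; 0 0 -0.006 0 0.55; 0 0 -0.008 0 0.55; 0 0 -0.009 0 0.55"
}}

```text
clock: 33.05
position: [0.4589, -0.0215, -0.0072]
ee_rot: [1.0, 0.006, -0.0, -0.0]
force: [-0.2, 0.2, -1.6]
opening: 0.593
grasp_force: 10.0
```

Call:
{"method": "send_rows", "body": {
  "plan": "0 0 0 0 0.5; 0 0 0 0 0.4; 0 0 0 0 0.3; 0 0 0 0 0.23; 0 0 0.02 0 0.23"
}}

```text
clock: 33.47
position: [0.4565, -0.0209, 0.0108]
ee_rot: [1.0, 0.006, -0.003, -0.001]
force: [-1.1, -0.1, 0.4]
opening: 0.765
grasp_force: 0.0
```

Call:
{"method": "send_rows", "body": {
  "plan": "0 0 0.03 0 0.2; 0 0 0.07 0 0.2; 0 0 0.11 0 0.2; -0.005 -0.035 0.12 0 0.2; -0.015 -0.07 0.12 0 0.2"
}}

```text
clock: 33.88
position: [0.4476, -0.0926, 0.1379]
ee_rot: [1.0, 0.009, 0.004, 0.002]
force: [0.6, -0.2, -1.1]
opening: 0.801
grasp_force: 0.0
```

Call:
{"method": "send_rows", "body": {
  "plan": "-0.015 -0.035 0.01 0 0; -0.03 -0.07 0.02 0 0; -0.045 -0.105 0.02 0 0; -0.06 -0.14 0.02 0 0; -0.075 -0.175 0.02 0 0"
}}

```text
clock: 34.3
position: [0.3683, -0.2683, 0.1539]
ee_rot: [1.0, 0.006, 0.001, 0.001]
force: [-0.1, -0.6, -0.0]
opening: 1.005
grasp_force: 0.0
```

Call:
{"method": "send_rows", "body": {
  "plan": "-0.015 -0.035 0 0 0; -0.03 -0.07 0 0 0; -0.045 -0.105 0 0 0; -0.06 -0.14 0 0 0; -0.075 -0.175 0 0 0"
}}

```text
clock: 34.72
position: [0.293, -0.4433, 0.1534]
ee_rot: [1.0, 0.006, 0.0, 0.0]
force: [0.6, 0.3, 0.2]
opening: 1.002
grasp_force: 0.0
```

```bash
cat > fin.py <<'E'
from h import *
print(env.get_obs()['position'])
# mounted bearings: outer-rim radial symmetry at several assumed heights of the top face, axle xy free
for n in ("top","scene"):
    g=gray(n)
    for k,D,d,x,y,zs in (("52",.052,.025,.459,-.02,.029),("35",.035,.017,.5475,.2055,.024),("42",.042,.02,.5443,-.279,.043),("62",.062,.035,.5443,-.279,.028)):
        R=np.linspace(D/2*.75,D/2+.002,10); lo=D/2
        B=[circ(2*r,0) for r in R]; P=np.concatenate(B); out=[]
        for dz in (0,.004,.008,.014):
            best=(9,)
            for dx in np.arange(-.006,.0061,.0005):
                for dy in np.arange(-.006,.0061,.0005):
                    uv=proj(n,P+[x+dx,y+dy,zs+dz]); v=cv2.remap(g,uv[:,0],uv[:,1],cv2.INTER_LINEAR).reshape(len(R),-1)
                    best=min(best,(v.var(1).mean()/v.var(),x+dx,y+dy))
            out.append(np.round(best,4).tolist())
        print(n,k,out)
E
python3 fin.py
```

```text
[ 0.29298061 -0.44333662  0.15337401]
top 52 [[0.0455, 0.4575, -0.021], [0.0471, 0.4575, -0.021], [0.0572, 0.457, -0.021], [0.0584, 0.457, -0.021]]
top 35 [[0.4212, 0.5475, 0.2065], [0.4267, 0.547, 0.2055], [0.4332, 0.546, 0.2045], [0.4104, 0.5455, 0.2035]]
top 42 [[0.4329, 0.5433, -0.2805], [0.4533, 0.5428, -0.28], [0.4747, 0.5423, -0.279], [0.5103, 0.5413, -0.2775]]
top 62 [[0.3586, 0.5428, -0.2805], [0.3567, 0.5423, -0.2795], [0.3551, 0.5418, -0.2785], [0.354, 0.5413, -0.2775]]
scene 52 [[0.5914, 0.4595, -0.023], [0.6129, 0.4575, -0.0195], [0.6332, 0.456, -0.016], [0.9083, 0.454, -0.014]]
scene 35 [[0.7859, 0.553, 0.206], [0.7878, 0.551, 0.208], [0.7663, 0.5445, 0.209], [0.7413, 0.5415, 0.2115]]
scene 42 [[0.9405, 0.5453, -0.2835], [0.9456, 0.5428, -0.278], [0.951, 0.5408, -0.273], [0.9668, 0.5503, -0.285]]
scene 62 [[0.6706, 0.5448, -0.284], [0.6854, 0.5428, -0.279], [0.6993, 0.5403, -0.274], [0.8924, 0.5383, -0.273]]
```

```bash
python3 - <<'E'
from h import *
for n in ("scene","top"):
    g=gray(n); u,v=p(n,(.548,.205,.024)); print(n,u,v, [np.round(proj(n,circ(.035,z)+[.548,.205,0])[[0,30,60,90]],1).tolist() for z in (.014,.024)])
    l,t=int(u)-13,int(v)-13
    print("     "+" ".join(f"{c:3d}" for c in range(l,l+28)))
    for r in range(t,t+26): print(r,"|"," ".join(f"{int(q):3d}" for q in g[r,l:l+28]))
E
```

```text
scene 168.15384295620004 263.44952466731195 [[[161.89999389648438, 263.3999938964844], [164.0, 273.20001220703125], [176.39999389648438, 269.3999938964844], [174.0, 259.79998779296875]], [[160.89999389648438, 260.5], [163.0, 270.29998779296875], [175.60000610351562, 266.5], [173.1999969482422, 256.79998779296875]]]
     155 156 157 158 159 160 161 162 163 164 165 166 167 168 169 170 171 172 173 174 175 176 177 178 179 180 181 182
250 | 128 128 136 142 144 142 139 133 128 125 123 122 119 116 115 115 125 140 155 163 165 167 168 167 167 167 166 166
251 | 132 140 147 148 146 144 137 131 126 124 121 118 117 117 117 120 130 141 152 158 160 160 161 158 155 152 148 149
252 | 140 149 152 151 150 145 138 131 125 120 116 115 117 120 124 127 134 141 146 147 147 145 143 137 132 127 124 127
253 | 147 153 155 155 153 148 142 135 128 121 115 114 120 125 130 130 132 134 133 131 127 125 119 113 110 108 107 114
254 | 152 156 159 160 158 153 147 141 135 127 121 120 124 129 130 127 124 120 117 114 111 106 100  93  92  95  99 109
255 | 155 159 162 163 160 155 146 141 137 133 128 129 134 134 132 129 126 12
[... 5197 characters left out ...]
03  99  97 100  99  99 103 119 128 120 111 102 106 110 109 108 123 138 126 102  83  94 100 100  97  99 100 102
178 | 124 109 100  97  97  95  98  99 107 111 117 134 145 149 144 135 123 119 100  88  90  95  97  99  97  99  99  98
179 | 141 127 111  97  98  97  95  96  92  90  99 115 126 128 126 109  96  92  93  94  98  99 101  96  98 102  97  95
180 | 148 141 124 108  99  95  94  96  96  94  92  91  85  86  89  94  93  91  97  99 101 101  95  99 101  97  93  89
181 | 149 146 140 128 109  97  98  97  98  95  94  94  85  87  87  96  96  95 100  98  98 102  99 100  99  95  91  97
182 | 150 151 152 139 121 100  97  94  97  95  98  94  93  94  94  95 100 101  99 101  97  97 100  96  93  87 107 123
```

Numerically, the rim of bearing 35 is centred at scene (168,263.5) and top (139.3,171), against predicted (168.2,263.4) and (139.7,170.6) for a flat, seated ring. Bearing 52 also fits best at its seated height.

```bash
python3 -c "
from station import env
print(env.sign_off())"
```

```text
the job is handed in; nothing more can be done
None
```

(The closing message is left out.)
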